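Load and lock the finial curing tray

ROBOT

A 6-joint arm with a two-finger parallel gripper is mounted at the origin on the work surface. World frame = base frame: x ahead of the robot, y to its left, z up, the work surface at z = 0. Lengths are in m, angles in rad, forces in N, time in s.
With the tool pointing down it reaches from about 0.3 to 0.775 m from the base axis. Payload 14.6 kg.
Tool frame: the origin (TCP) lies midway between the tips of the shut fingers; the grasp point (between the pads) lies 19 mm behind it (grasp_offset is the distance from the TCP to the grasp point, in m); z points along the fingers, y is the line along which they close (so a half turn about z gives the same grasp; the last joint's range is limited). The gripper opens to 94 mm and grips with 3 to 60 N. Pads are 16 mm wide; open, the fingers measure 119 mm over their backs; the gripper's body (75 mm by 177 mm) begins 78 mm behind the grasp point.
Start: joints at [-1.246, 0.3, 1.521, -0, 1.321, -0.067], TCP at [0.21, -0.508, 0.205] pointing down, gripper open.
Joint ranges: [-3.03, 3.03], [-0.79, 2.21], [0.23, 2.52], [-1.04, 4.18], [0, 3.07], [-2.55, 2.55]. Speed limits (rad/s): [2.22, 2.22, 2.57, 3.14, 3.14, 3.14].

INTERFACE

Orientations are given as [roll, pitch, yaw] about the fixed x, y, z axes, in that order (R = Rz(yaw) Ry(pitch) Rx(roll)).
In Python, from station import * gives the robot as it stands. The module is installed in compiled form; this text tells all that it offers.
- The arm moves only by the tool send_rows, never from a script. Its argument "rows" is a list of rows, each an object of numbers: "dx", "dy", "dz": the shift along the tool's x, y, z in mm; "roll": the turn about the tool's z in degrees; "jaw": the closure, from -1 (fully open) to 1 (shut). In form: [{"dx": .., "dy": .., "dz": .., "roll": .., "jaw": ..}, ...]. A call has 1 to 12 rows; each row shifts and turns the commanded pose from where the row before left it, along the tool's axes as they then stand; what a row does not reach is not made up. A row lasts 1/12 s, in which the tool goes at most 41.7 mm and 7.16 degrees, less where a joint would pass 70% of its speed; a pose out of reach is approached as far as the arm can. A call is refused whole if a number of a shift passes 41.7 or a number of a turn 7.16, either way. A call with a gripper value outside its range is refused whole. The fingers move at their own pace and stop on an object; "force" is the grip in N (left out, the last holds). Time passes only in rows, so rows that do not move let the fingers close. It gives the time, the measured TCP pose, the force, the opening and the grip force at its end, in the units of the state.
- get_obs(): the state, without advancing time (a new reading comes with each control period).
- camera(name): name is "scene" or "top" or "wrist"; returns a dict with "frame" (400x640x3 uint8, red, green, blue), "z_map" (400x640 float32, m along the optical axis (not along the pixel's ray), 0 where there is no reading), "camera_matrix" (3x3 intrinsics, pixels), "rvec" (rotation vector, rad) and "tvec" (3), from world to camera coordinates, as OpenCV has them. Camera axes: x right, y down, z forward; pixel columns grow to the right and rows downward; lengths in m; the calibration is good to about 2 mm. A picture is of the moment at which its call begins.
- hand_in(): hands the job in; it is judged then, once.
The state is a dict: "time_s": time; "qpos": joint angles; "joint_vel": joint speeds; "tau": joint torques, N m; "ee_pos": TCP position; "eef_rot": TCP orientation; "force": force on the tool from outside, world axes, zero at the start; "moment": the same for the moment, N m; "grip_width": finger opening in m; "grip_force": force on a finger pad.
Only numpy, scipy, OpenCV 4.12 (cv2) and the standard library are available. Lean on these libraries where they do the work, as an engineer would, in place of code of your own. Each camera call takes 0.05 s, during which the arm holds its last target. There are 200 camera calls.

TASK

Cure the turned wooden balls: lift the scoop, bring its lip down close over the pulled-out tray before you tip it, and tip all the balls into the tray; the scoop goes back upright on its cork mat afterwards. With the balls in it, slide the tray fully home under the lamp hood and lock it with every red lock pin on the bench, each pushed through a hole of the yellow rail and on through the tray's bar until its head meets the rail (any hole will do). Once it is locked, throw the lever on the hood fully over to switch the lamp on; do not disturb the chisel or the offcut.

Things in the scene. Friction and masses are not known exactly. Their poses are not given: they have to be found in the camera images.
- unit: Curing unit fixed to the bench; grey base x -200..170, y +-105 mm. Origin at bench height; x = the way the tray slides home, y = the way pins are pushed in, z up. Yellow lock rail along the -y edge: y -105..-89 mm, top 60 mm above the bench. Blue lamp hood over x 10..160, y -45..105 mm, 95 to 125 mm above the bench, on a back wall at y 93..105 mm; open to -x and -y.
- tray (a joint): How far the steel tray has slid along the unit's +x, in m: 0 = pulled out, clear of the hood; 0.110 = end stop, fully home beneath the hood. Starts at 0 to 0.03. Friction about 2.5 N holds it where it is left.
- tray_floor (a point): Centre of the tray's inner floor, 20 mm above the bench; axes as the unit's. Inside 158 (x) by 124 (y) mm; walls 6 mm thick, 35 mm high above the floor. A bar 16 mm thick, its top 60 mm above the bench, goes with the tray 4 mm behind the yellow rail, 18 mm outside the tray's -y wall. Its three 14 mm holes meet the rail's when the tray is fully home.
- tray_grip (a point): Point on the tray's upright black handle post, 22 x 22 mm (sides along the unit's x and y), just outside the tray's near (-x) wall, from 30 to 105 mm above the bench; the point is on the post's axis, 15 mm below its top.
- lamp (a joint): Lamp switch lever on top of the hood, swinging about the unit's y axis, in rad: 0 = off, leaning 0.5 rad to the unit's -x; 1.0 = on, leaning 0.5 rad to +x. Starts at 0 to 0.1. Stays where it is left; about 1.5 N at the tip moves it.
- lamp_tip (a point): Centre of the lever's red ball, 26 mm across, on a 10 mm rod 50 mm from the pivot; the pivot lies on the hood 147 mm above the bench, at x=85, y=20 mm of the unit; the lever's grey block is 70 (x) by 50 mm, its top 150 mm above the bench.
- mat: Round cork mat, 170 mm across and 3 mm thick, fixed to the bench: the scoop's place. Origin at the centre of its underside.
- scoop: Wooden scoop with the balls, 0.15 to 0.31 kg, upright on the mat. Origin at the underside below the handle; x to the spout, z up. Back at x=-65 mm, sides at y=+-36 mm, 45 mm high, 63 mm apart inside. Floor 4 mm thick, level to x=20 mm, then rising 25 degrees to the open lip at x=75 mm. A cross bar (top 53 mm above the underside) carries the handle. Tipped 50 degrees nose down, the balls roll out.
- scoop_grip (a point): Point on the scoop's upright orange handle post, 22 x 22 mm (sides along the scoop's x and y), from 53 to 101 mm above the scoop's underside; the point is on its axis, 80 mm above the scoop's origin.
- scoop_lip (a point): Middle of the scoop's pouring lip: x=75 mm, 30 mm above the underside when the scoop is level.
- ball0_center (a point): Centre of a turned wooden ball (birdhouse finial), 26 mm across, 11 g, that starts in the scoop. Three to five balls are present.
- ball1_center (a point): Centre of a turned wooden ball (birdhouse finial), 26 mm across, 11 g, that starts in the scoop. Three to five balls are present.
- ball2_center (a point): Centre of a turned wooden ball (birdhouse finial), 26 mm across, 11 g, that starts in the scoop. Three to five balls are present.
- ball3_center (a point): Centre of a turned wooden ball (birdhouse finial), 26 mm across, 11 g, that starts in the scoop. Three to five balls are present.
- ball4_center (a point): Centre of a turned wooden ball (birdhouse finial), 26 mm across, 11 g, that starts in the scoop. Three to five balls are present.
- pin0: Lock pin lying on the bench, about 80 g: red block head 28 mm long (x -28..0 mm), 22 x 22 mm in section (sides along y and z), then a steel shank 10 mm thick along +x from 0 to 48 mm, the last 8 mm tapered to 5 mm. Origin on the pin's axis where the shank leaves the head. It balances inside the head and lies flat, its axis 11 mm up. Two or three pins, all alike, are present.
- pin1: Lock pin lying on the bench, about 80 g: red block head 28 mm long (x -28..0 mm), 22 x 22 mm in section (sides along y and z), then a steel shank 10 mm thick along +x from 0 to 48 mm, the last 8 mm tapered to 5 mm. Origin on the pin's axis where the shank leaves the head. It balances inside the head and lies flat, its axis 11 mm up. Two or three pins, all alike, are present.
- pin2: Lock pin lying on the bench, about 80 g: red block head 28 mm long (x -28..0 mm), 22 x 22 mm in section (sides along y and z), then a steel shank 10 mm thick along +x from 0 to 48 mm, the last 8 mm tapered to 5 mm. Origin on the pin's axis where the shank leaves the head. It balances inside the head and lies flat, its axis 11 mm up. Two or three pins, all alike, are present.
- hole0 (a point): Centre of a 14 mm round hole on the outer (-y) face of the yellow rail, 40 mm above the bench; axes as the unit's, the hole runs along +y. The rail is 16 mm thick; holes are 65 mm apart along x.
- hole1 (a point): Centre of a 14 mm round hole on the outer (-y) face of the yellow rail, 40 mm above the bench; axes as the unit's, the hole runs along +y. The rail is 16 mm thick; holes are 65 mm apart along x.
- hole2 (a point): Centre of a 14 mm round hole on the outer (-y) face of the yellow rail, 40 mm above the bench; axes as the unit's, the hole runs along +y. The rail is 16 mm thick; holes are 65 mm apart along x.
- chisel: Chisel lying on the bench, 240 mm long, 26 mm thick, along its x, origin at the brass ferrule; leave alone.
- offcut: Wooden offcut 60 x 32 x 20 mm; leave alone.
Things that resemble listed ones, but are neither listed nor needed, are in the scene too. What is shaped like the scoop but pink is not meant.

How it is judged:
By the outcome, as a careful person would: the job done as asked, in the order asked, and still so for the second after the job is handed in, with the robot touching nothing.
Of pin0, pin1, pin2 only 2 to 3 are there at a start; the rules pass over those that are not, and their reading is None.
Of ball0, ball1, ball2, ball3, ball4 only 3 to 5 are there at a start; the rules pass over those that are not, and their reading is None.
At some moment in a run one of pin0, pin1, pin2 may be knocked a few centimetres aside while the robot is not near it.
It also fails if it takes over 210 s, if anything falls off the work surface, if the arm or the gripper's body presses on something with over 40 N, if the wrist force passes 120 N, or if a joint passes its speed limit or range.

## Working session

There is one attempt and no reset: what is moved stays moved. The work goes in short steps, Python scripts to look and compute and a tool call to move; the robot and the scene stay as the last step left them, time stands still between calls to the robot, and variables do not carry over. Pictures are saved under pics/ and viewed, at most 14 in all, crops included, and the job is handed in when it is done.

Besides the shell and the picture viewer there is one more tool, called as a command line: name --argument value ..., lists and objects as JSON in quotes. send_rows: Moves the arm, as the interface text tells. Its arguments: {"type":"object","properties":{"rows":{"type":"array"},"force":{"type":"number"}},"required":["rows"]}

```bash
mkdir -p pics
cat > h.py <<'E'
from station import *
import numpy as np, cv2
from scipy.spatial.transform import Rotation as R
def cam(n):
    c=camera(n); c['Rm']=cv2.Rodrigues(np.array(c['rvec'],float))[0]; c['t']=np.array(c['tvec'],float).ravel(); c['K']=np.array(c['camera_matrix']); return c
def ray(c,u,v,z):
    d=c['Rm'].T@(np.linalg.inv(c['K'])@np.array([u,v,1.])); o=-c['Rm'].T@c['t']
    return o+d*(z-o[2])/d[2]
def cloud(c):
    z=c['z_map']; v,u=np.mgrid[0:z.shape[0],0:z.shape[1]]
    p=np.stack([u,v,np.ones_like(u)],-1)@np.linalg.inv(c['K']).T*z[...,None]
    P=(p-c['t'])@c['Rm']; P[z==0]=np.nan; return P
def proj(c,p):
    q=c['K']@(c['Rm']@np.array(p)+c['t']); return q[:2]/q[2]
def save(c,n): cv2.imwrite('pics/'+n+'.png',c['frame'][...,::-1])
def st():
    o=get_obs(); print(round(o['time_s'],2),np.round(o['ee_pos'],4),np.round(o['eef_rot'],3),'F',np.round(o['force'],1),'w',round(o['grip_width'],4),round(o['grip_force'],1)); print(np.round(o['qpos'],3)); return o
E
python3 - <<'E'
from h import *
st()
for n in ['top','scene']:
    c=cam(n); save(c,n+'0'); np.savez(n+'0',**c)
    print(n,-c['Rm'].T@c['t'],c['K'][0,0])
E
```

```text
0.0 [ 0.2099 -0.5081  0.2049] [-3.14  -0.     0.392] F [ 0.2 -0.2  0.5] w 0.094 0.0
[-1.246  0.3    1.522 -0.     1.321 -0.067]
top [ 0.34074762 -0.08713624  1.25828044] 438.8616984819994
scene [ 1.57501682 -0.08815599  0.80921657] 478.2163993734893
```

View pics/top0.png

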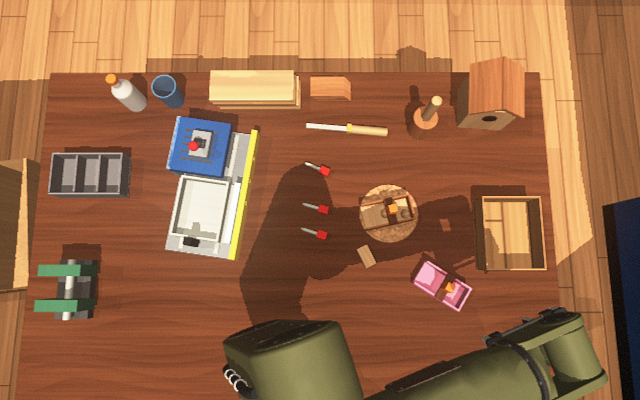

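View pics/scene0.png

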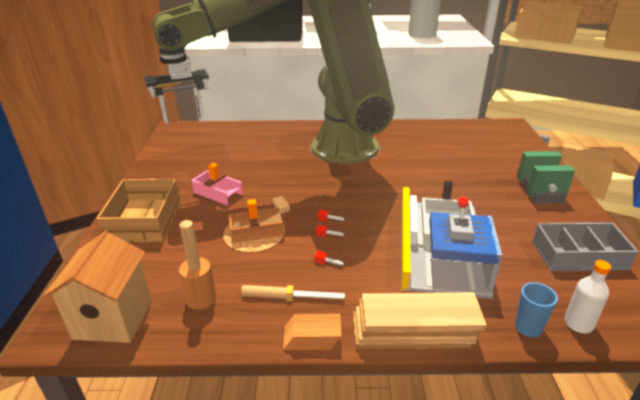

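The top view shows the unit on the left: hood at (200,145), tray at (200,208), black post at (190,242) and rail from (234,257) to (253,130). The three pins are at (322,169), (320,208) and (318,234), with their shanks pointing left. The scoop is on the mat at (388,213), and the pink decoy is at (443,285). I'll zoom in on the details.

Run:
```python
from h import *
t=np.load('top0.npz'); s=np.load('scene0.npz')
a=cv2.resize(t['frame'][110:290,290:430],None,fx=3.2,fy=3.2,interpolation=cv2.INTER_CUBIC)
b=cv2.resize(s['frame'][180:260,210:360],None,fx=2.2,fy=2.2,interpolation=cv2.INTER_CUBIC)
im=np.zeros((600,800,3),np.uint8); im[:a.shape[0],:a.shape[1]]=a
im[:b.shape[0],450:450+b.shape[1]]=b
b=cv2.resize(t['frame'][110:265,155:265],None,fx=2.4,fy=2.4,interpolation=cv2.INTER_CUBIC)
im[200:200+b.shape[0],450:450+b.shape[1]]=b
cv2.imwrite('pics/crop0.png',im[...,::-1])
c=t; P=cloud(c); hsv=cv2.cvtColor(c['frame'],cv2.COLOR_RGB2HSV); H,S,V=cv2.split(hsv)
def blobs(m,name,mn=8):
    n,l,stt,ce=cv2.connectedComponentsWithStats(m.astype(np.uint8))
    for i in range(1,n):
        if stt[i,4]>=mn:
            q=P[l==i]; print(name,stt[i],np.round(ce[i],1),'med',np.round(np.nanmedian(q,0),3),'zmax',np.round(np.nanmax(q[:,2]),3))
blobs(((H<5)|(H>175))&(S>200)&(V>120),'red')
blobs((H>24)&(H<34)&(S>200)&(V>120),'yel',40)
blobs((H>8)&(H<18)&(S>220)&(V>180),'org')
blobs((H>100)&(H<120)&(S>150)&(V>80),'blu',60)
```

```text
red [319 169  11   8  23] [324.  172.7] med [ 0.629 -0.09   0.018] zmax 0.026
red [318 205  11   9  69] [322.9 209. ] med [ 0.522 -0.087  0.021] zmax 0.026
red [316 230  11  10  73] [321.5 234.6] med [ 0.448 -0.084  0.022] zmax 0.028
```

View pics/crop0.png

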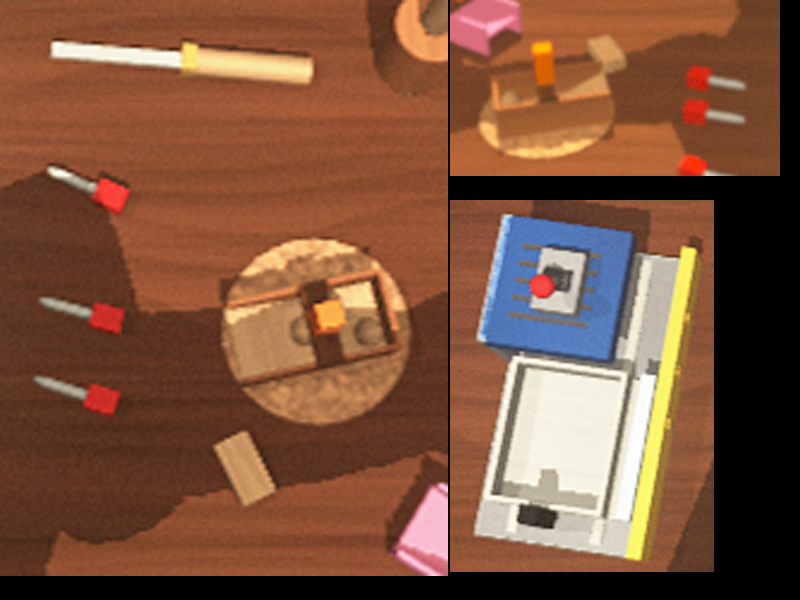

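The crop shows the scoop with its closed back on the right and its open lip on the left, facing world +y. The offcut is at top-view (367,257). The tray is clear of the hood, and its post is at the near end. Next I'll measure the poses.

```bash
cat >> h.py <<'E'
def mask(c,name,roi=None):
    H,S,V=[x.astype(int) for x in cv2.split(cv2.cvtColor(c['frame'],cv2.COLOR_RGB2HSV))]
    m={'red':((H<6)|(H>174))&(S>170)&(V>90),'yel':(H>22)&(H<36)&(S>150)&(V>110),'org':(H>8)&(H<22)&(S>190)&(V>180),'blu':(H>100)&(H<125)&(S>130)&(V>60),'blk':(V<50)}[name]
    if roi:
        r=np.zeros_like(m); r[roi[1]:roi[3],roi[0]:roi[2]]=1; m&=r
    n,l,s,ce=cv2.connectedComponentsWithStats(m.astype(np.uint8))
    return [(l==i) for i in sorted(range(1,n),key=lambda i:-s[i,4]) if s[i,4]>=8]
def rectz(c,m,z):
    "contour -> plane z -> minAreaRect in mm: centre, long-axis dir deg, sizes"
    v,u=np.nonzero(m); p=np.array([ray(c,a,b,z)[:2]*1000 for a,b in zip(u,v)],np.float32)
    (cx,cy),(w,h),a=cv2.minAreaRect(p)
    if w<h: a+=90;w,h=h,w
    return np.round([cx,cy,a,w,h],1)
E
python3 - <<'E'
from h import *
t=dict(np.load('top0.npz')); P=cloud(t)
for n,roi,z in [('yel',(220,115,270,270),.06),('org',(370,190,410,225),.104),('blk',(175,230,205,252),.105),('blu',(160,110,240,180),.125),('red',(180,135,205,160),.195)]:
    for m in mask(t,n,roi)[:2]:
        v,u=np.nonzero(m); print(n,m.sum(),(u.mean().round(1),v.mean().round(1)),rectz(t,m,z),'zmed',np.nanmedian(P[m][:,2]).round(3),np.nanmax(P[m][:,2]).round(3))
# scoop: points above mat with height filter, from depth
Q=P[185:245,350:425].reshape(-1,3); 
c0=ray(t,388,213,0.003)[:2]
for lo,hi in [(.040,.06),(.09,.12)]:
    q=Q[(Q[:,2]>lo)&(Q[:,2]<hi)&(np.hypot(*(Q[:,:2]-c0).T)<.11)]
    print(lo,len(q),cv2.minAreaRect((q[:,:2]*1000).astype(np.float32)),np.median(q,0).round(4))
# tray walls top z~.055
Q=P[170:265,160:245].reshape(-1,3); q=Q[(Q[:,2]>.05)&(Q[:,2]<.058)]; print('tray',cv2.minAreaRect((q[:,:2]*1000).astype(np.float32)))
# mat
hsv=cv2.cvtColor(t['frame'],cv2.COLOR_RGB2HSV)
for p in [(372,235),(388,190),(410,235),(391,208),(240,200),(200,150)]: print(p,hsv[p[1],p[0]],P[p[1],p[0]].round(3))
E
```

```text
yel 306 (np.float64(247.5), np.float64(173.8)) [561.3 131.1 172.8 368.4  17.4] zmed 0.059 0.065
org 17 (np.float64(390.9), np.float64(210.5)) [ 506.8 -266.5   52.2   26.3   14.1] zmed 0.093 0.104
blu 1770 (np.float64(199.7), np.float64(146.9)) [678.1 244.  171.  146.2 141.7] zmed 0.124 0.131
red 73 (np.float64(193.0), np.float64(145.5)) [657.3 239.   16.2  23.5  21.7] zmed 0.201 0.207
0.04 389 ((512.7332153320312, -269.6528625488281), (73.4077377319336, 140.93479919433594), 12.691126823425293) [ 0.5156 -0.2754  0.0501]
0.09 78 ((513.5706787109375, -274.19915771484375), (22.100263595581055, 22.64404296875), 13.148137092590332) [ 0.5125 -0.2737  0.1032]
tray ((503.13873291015625, 232.27992248535156), (198.96957397460938, 240.37806701660156), 87.4594497680664)
(372, 235) [ 13 148 184] [ 0.449 -0.228  0.003]
(388, 190) [ 15 134 237] [ 0.581 -0.277  0.002]
(410, 235) [  9 161  87] [ 0.45  -0.337 -0.003]
(391, 208) [ 18 177 249] [ 0.513 -0.268  0.103]
(240, 200) [ 29 144 252] [0.541 0.142 0.062]
(200, 150) [ 21  24 217] [0.66  0.235 0.146]
```

```bash
cat >> h.py <<'E'
def plan(x,y,z,psi):
    "mm, deg; roll first then shift in tool axes"
    o=get_obs(); p=np.array(o['ee_pos'])*1000; ps=np.degrees(o['eef_rot'][2]); roll=(ps-psi+180)%360-180
    r=np.radians(psi); d=np.array([x,y,z])-p
    print('roll %.1f dx %.1f dy %.1f dz %.1f'%(roll,d[0]*np.cos(r)+d[1]*np.sin(r),d[0]*np.sin(r)-d[1]*np.cos(r),-d[2]))
E
python3 - <<'E'
from h import *
t=dict(np.load('top0.npz')); P=cloud(t)
Q=P[115:270,160:270].reshape(-1,3)
o=np.array([.5889,.2253]); a=np.radians(-7.5)
for k in range(3):
    ex=np.array([np.cos(a),np.sin(a)]); ey=np.array([-ex[1],ex[0]])
    U=np.c_[(Q[:,:2]-o)@ex,(Q[:,:2]-o)@ey,Q[:,2]]*1000
    m=(abs(U[:,1]+97)<14)&(abs(U[:,2]-61)<7)&(abs(U[:,0]+15)<195)
    l=cv2.fitLine(Q[m][:,:2].astype(np.float32),cv2.DIST_HUBER,0,.001,.001).ravel(); an=np.arctan2(l[1],l[0]); an=(an+np.pi/2)%np.pi-np.pi/2
    print(m.sum(),np.degrees(an),U[m].min(0).round(1),U[m].max(0).round(1)); a=an
h=(abs(U[:,2]-127)<8)&(U[:,0]>-10); print('hood',U[h].min(0),U[h].max(0),cv2.minAreaRect(U[h][:,:2].astype(np.float32)))
for n,mm in [('wallx',(abs(U[:,1])<45)&(abs(U[:,2]-55)<5)),('wally',(abs(U[:,0]+60)<40)&(abs(U[:,2]-55)<5)&(abs(U[:,1])<78)),('post',(U[:,0]<-100)&(abs(U[:,1])<50)&(abs(U[:,2]-105)<8)),('lever',(U[:,2]>185)&(U[:,0]>0)&(U[:,2]<215))]:
    print(n,mm.sum(),U[mm].min(0).round(1),U[mm].max(0).round(1),U[mm].mean(0).round(1))
    if n=='wallx': print(np.histogram(U[mm][:,0],bins=np.arange(-180,20,10)))
plan(524,-321,205,102.8)
E
```

```text
788 -8.480014 [-199.  -104.8   54.2] [170.9 -83.1  66.3]
792 -8.514227 [-197.4 -102.9   54.2] [172.4 -85.   66.3]
792 -8.514227 [-197.3 -102.8   54.2] [172.5 -85.1  66.3]
hood [ 11.52219366 -43.6387452  119.00568094] [162.70238189 108.42323381 134.60807908] ((87.08570861816406, 32.50510025024414), (150.78494262695312, 151.89036560058594), 0.21867741644382477)
wallx 203 [-178.   -45.    50.1] [14.3 44.9 59.9] [-74.  -11.9  54.3]
(array([ 5,  5, 63,  5,  5,  4,  3,  4,  5,  4,  3,  3,  3,  4,  3,  3,  2,
        4, 34]), array([-180, -170, -160, -150, -140, -130, -120, -110, -100,  -90,  -80,
        -70,  -60,  -50,  -40,  -30,  -20,  -10,    0,   10]))
wally 162 [-99.7 -77.9  50.1] [-20.  -41.2  60. ] [-60.  -60.   56.3]
post 74 [-177.8    7.8   98.9] [-156.1   30.8  108.5] [-167.    18.8  104.1]
lever 86 [ 54.7  10.8 186.9] [ 79.2  33.5 206.6] [ 65.3  20.7 199.6]
roll -80.4 dx 112.9 dy 347.7 dz -0.1
```

send_rows --rows '[{"roll":-6.7,"jaw":-1},{"roll":-6.7},{"roll":-6.7},{"roll":-6.7},{"roll":-6.7},{"roll":-6.7},{"roll":-6.7},{"roll":-6.7},{"roll":-6.7},{"roll":-6.7},{"roll":-6.7},{"roll":-6.6}]'

```text
invalid input at $.rows[0]: expected keys dx, dy, dz, roll, jaw
```

send_rows --rows '[{"dx":0,"dy":0,"dz":0,"roll":-6.7,"jaw":-1},{"dx":0,"dy":0,"dz":0,"roll":-6.7,"jaw":-1},{"dx":0,"dy":0,"dz":0,"roll":-6.7,"jaw":-1},{"dx":0,"dy":0,"dz":0,"roll":-6.7,"jaw":-1},{"dx":0,"dy":0,"dz":0,"roll":-6.7,"jaw":-1},{"dx":0,"dy":0,"dz":0,"roll":-6.7,"jaw":-1},{"dx":0,"dy":0,"dz":0,"roll":-6.7,"jaw":-1},{"dx":0,"dy":0,"dz":0,"roll":-6.7,"jaw":-1},{"dx":0,"dy":0,"dz":0,"roll":-6.7,"jaw":-1},{"dx":0,"dy":0,"dz":0,"roll":-6.7,"jaw":-1},{"dx":0,"dy":0,"dz":0,"roll":-6.7,"jaw":-1},{"dx":0,"dy":0,"dz":0,"roll":-6.7,"jaw":-1}]'

```text
time_s: 1.1
ee_pos: [0.21, -0.5082, 0.2051]
eef_rot: [-3.141, -0.001, 1.801]
force: [-0.9, -0.3, 1.1]
grip_width: 0.094
grip_force: 0.0
```

send_rows --rows '[{"dx":10,"dy":31,"dz":0,"roll":0,"jaw":-1},{"dx":10,"dy":31,"dz":0,"roll":0,"jaw":-1},{"dx":10,"dy":31,"dz":0,"roll":0,"jaw":-1},{"dx":10,"dy":31,"dz":0,"roll":0,"jaw":-1},{"dx":10,"dy":31,"dz":0,"roll":0,"jaw":-1},{"dx":10,"dy":31,"dz":0,"roll":0,"jaw":-1},{"dx":10,"dy":31,"dz":0,"roll":0,"jaw":-1},{"dx":10,"dy":31,"dz":0,"roll":0,"jaw":-1},{"dx":10,"dy":31,"dz":0,"roll":0,"jaw":-1},{"dx":10,"dy":31,"dz":0,"roll":0,"jaw":-1},{"dx":10,"dy":31,"dz":0,"roll":0,"jaw":-1},{"dx":0,"dy":0,"dz":0,"roll":0,"jaw":-1}]'

```text
time_s: 2.1
ee_pos: [0.5214, -0.322, 0.2047]
eef_rot: [3.141, -0.001, 1.799]
force: [0.0, 0.0, -0.5]
grip_width: 0.0941
grip_force: 0.0
```

Run:
```python
from h import *
st(); plan(524,-321,205,102.8)
for n in ['wrist']:
    c=cam(n); save(c,n+'1'); np.savez(n+'1',**c); P=cloud(c)
    Q=P.reshape(-1,3)
    for lo,hi in [(.040,.06),(.097,.11)]:
        q=Q[(Q[:,2]>lo)&(Q[:,2]<hi)&(np.hypot(*(Q[:,:2]-[.513,-.27]).T)<.11)]
        if len(q): print(lo,len(q),cv2.minAreaRect((q[:,:2]*1000).astype(np.float32)),np.median(q,0).round(4))
```

```text
2.1 [ 0.5214 -0.322   0.2047] [ 3.141e+00 -1.000e-03  1.799e+00] F [ 0.   0.  -0.5] w 0.0941 0.0
[-6.130e-01  4.420e-01  1.329e+00  1.000e-03  1.371e+00 -8.420e-01]
roll 0.3 dx 0.4 dy 2.7 dz -0.3
0.04 3117 ((512.10888671875, -268.81573486328125), (73.16072845458984, 140.0027313232422), 12.807198524475098) [ 0.5234 -0.2745  0.0491]
0.097 714 ((513.160888671875, -273.58636474609375), (21.61037254333496, 21.247880935668945), 13.001832962036133) [ 0.5131 -0.2735  0.1042]
```

send_rows --rows '[{"dx":0,"dy":2.5,"dz":30,"roll":0.3,"jaw":-1},{"dx":0,"dy":0,"dz":30,"roll":0,"jaw":-1},{"dx":0,"dy":0,"dz":30,"roll":0,"jaw":-1},{"dx":0,"dy":0,"dz":30,"roll":0,"jaw":-1},{"dx":0,"dy":0,"dz":25,"roll":0,"jaw":-1},{"dx":0,"dy":0,"dz":20,"roll":0,"jaw":-1},{"dx":0,"dy":0,"dz":15,"roll":0,"jaw":-1},{"dx":0,"dy":0,"dz":10,"roll":0,"jaw":-1},{"dx":0,"dy":0,"dz":0,"roll":0,"jaw":-1}]'

```text
time_s: 2.9
ee_pos: [0.5189, -0.3246, 0.0134]
eef_rot: [-3.139, -0.002, 1.789]
force: [0.3, -0.7, 0.4]
grip_width: 0.0938
grip_force: 0.0
```

send_rows --rows '[{"dx":0,"dy":0,"dz":0,"roll":0,"jaw":0},{"dx":0,"dy":0,"dz":0,"roll":0,"jaw":0.3},{"dx":0,"dy":0,"dz":0,"roll":0,"jaw":1},{"dx":0,"dy":0,"dz":0,"roll":0,"jaw":1},{"dx":0,"dy":0,"dz":0,"roll":0,"jaw":1},{"dx":0,"dy":0,"dz":0,"roll":0,"jaw":1},{"dx":0,"dy":0,"dz":0,"roll":0,"jaw":1},{"dx":0,"dy":0,"dz":0,"roll":0,"jaw":1},{"dx":0,"dy":0,"dz":0,"roll":0,"jaw":1},{"dx":0,"dy":0,"dz":0,"roll":0,"jaw":1}]' --force 50

```text
time_s: 3.73
ee_pos: [0.521, -0.3251, 0.0166]
eef_rot: [3.14, 0.002, 1.79]
force: [-0.2, 0.5, 6.4]
grip_width: 0.0725
grip_force: 49.7
```

send_rows --rows '[{"dx":0,"dy":0,"dz":-3,"roll":0,"jaw":1},{"dx":0,"dy":0,"dz":-5,"roll":0,"jaw":1},{"dx":0,"dy":0,"dz":-6,"roll":0,"jaw":1},{"dx":0,"dy":0,"dz":-6,"roll":0,"jaw":1},{"dx":0,"dy":0,"dz":-5,"roll":0,"jaw":1},{"dx":0,"dy":0,"dz":0,"roll":0,"jaw":1}]'

```text
time_s: 4.23
ee_pos: [0.5209, -0.325, 0.0419]
eef_rot: [3.14, 0.001, 1.79]
force: [-0.1, 0.2, -1.8]
grip_width: 0.0724
grip_force: 49.7
```

Run:
```python
from h import *
o=st(); print(np.round(o['moment'],2))
c=cam('scene'); b=cv2.resize(c['frame'][140:280,190:370],None,fx=3,fy=3,interpolation=cv2.INTER_CUBIC)
cv2.imwrite('pics/lift1.png',b[...,::-1])
```

```text
4.23 [ 0.5209 -0.325   0.0419] [3.14e+00 1.00e-03 1.79e+00] F [-0.1  0.2 -1.8] w 0.0724 49.7
[-0.617  0.611  1.476  0.     1.053 -0.836]
[-0.1  -0.09  0.05]
```

View pics/lift1.png

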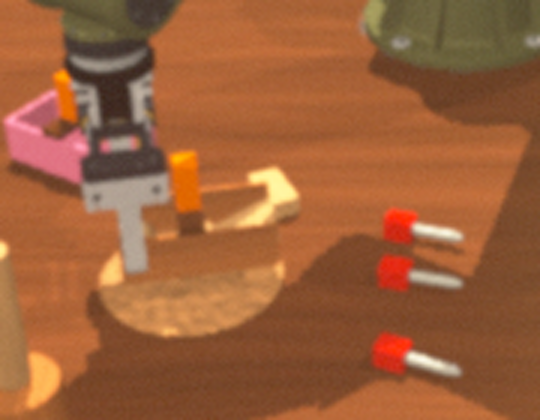

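The scoop is held level about 25 mm above the mat, and its lip faces the pins. I'll carry it over at a safe height.

send_rows --rows '[{"dx":0,"dy":0,"dz":-8,"roll":0,"jaw":1},{"dx":0,"dy":0,"dz":-16,"roll":0,"jaw":1},{"dx":0,"dy":0,"dz":-20,"roll":0,"jaw":1},{"dx":0,"dy":0,"dz":-20,"roll":0,"jaw":1},{"dx":0,"dy":0,"dz":-20,"roll":0,"jaw":1},{"dx":0,"dy":0,"dz":-16,"roll":0,"jaw":1},{"dx":0,"dy":0,"dz":-8,"roll":0,"jaw":1}]' --force 55

```text
time_s: 4.87
ee_pos: [0.5209, -0.325, 0.151]
eef_rot: [3.14, 0.002, 1.79]
force: [0.2, 0.2, -1.5]
grip_width: 0.0729
grip_force: 54.7
```

send_rows --rows '[{"dx":6,"dy":1,"dz":0,"roll":0,"jaw":1},{"dx":12,"dy":1,"dz":0,"roll":0,"jaw":1},{"dx":18,"dy":2,"dz":0,"roll":0,"jaw":1},{"dx":24,"dy":3,"dz":0,"roll":0,"jaw":1},{"dx":30,"dy":4,"dz":0,"roll":0,"jaw":1},{"dx":30,"dy":4,"dz":0,"roll":0,"jaw":1},{"dx":30,"dy":4,"dz":0,"roll":0,"jaw":1},{"dx":30,"dy":4,"dz":0,"roll":0,"jaw":1},{"dx":30,"dy":4,"dz":0,"roll":0,"jaw":1},{"dx":24,"dy":3,"dz":0,"roll":0,"jaw":1},{"dx":18,"dy":2,"dz":0,"roll":0,"jaw":1},{"dx":12,"dy":1,"dz":0,"roll":0,"jaw":1}]'

```text
time_s: 5.87
ee_pos: [0.494, -0.0573, 0.1472]
eef_rot: [-3.14, -0.001, 1.792]
force: [-0.3, 0.7, -1.3]
grip_width: 0.073
grip_force: 54.7
```

send_rows --rows '[{"dx":6,"dy":1,"dz":0,"roll":0,"jaw":1},{"dx":0,"dy":0,"dz":0,"roll":2,"jaw":1},{"dx":0,"dy":0,"dz":0,"roll":4,"jaw":1},{"dx":0,"dy":0,"dz":0,"roll":6,"jaw":1},{"dx":0,"dy":0,"dz":0,"roll":6,"jaw":1},{"dx":0,"dy":0,"dz":0,"roll":6,"jaw":1},{"dx":0,"dy":0,"dz":0,"roll":6,"jaw":1},{"dx":0,"dy":0,"dz":0,"roll":6,"jaw":1},{"dx":0,"dy":0,"dz":0,"roll":6,"jaw":1},{"dx":0,"dy":0,"dz":0,"roll":6,"jaw":1},{"dx":0,"dy":0,"dz":0,"roll":6,"jaw":1},{"dx":0,"dy":0,"dz":0,"roll":6,"jaw":1}]'

```text
time_s: 6.87
ee_pos: [0.4946, -0.0541, 0.1478]
eef_rot: [-3.141, 0.001, 0.737]
force: [-0.2, -0.8, -2.7]
grip_width: 0.0725
grip_force: 54.7
```

send_rows --rows '[{"dx":0,"dy":0,"dz":0,"roll":6,"jaw":1},{"dx":0,"dy":0,"dz":0,"roll":6,"jaw":1},{"dx":0,"dy":0,"dz":0,"roll":6,"jaw":1},{"dx":0,"dy":0,"dz":0,"roll":6,"jaw":1},{"dx":0,"dy":0,"dz":0,"roll":6,"jaw":1},{"dx":0,"dy":0,"dz":0,"roll":6,"jaw":1},{"dx":0,"dy":0,"dz":0,"roll":5,"jaw":1},{"dx":0,"dy":0,"dz":0,"roll":4,"jaw":1},{"dx":0,"dy":0,"dz":0,"roll":2,"jaw":1},{"dx":0,"dy":0,"dz":0,"roll":0,"jaw":1}]'

```text
time_s: 7.7
ee_pos: [0.4946, -0.054, 0.1478]
eef_rot: [-3.141, 0.001, -0.08]
force: [1.0, 0.2, -1.7]
grip_width: 0.073
grip_force: 54.7
```

Run:
```python
from h import *
st(); plan(465,263,150,-8.5)
c=cam('scene'); b=cv2.resize(c['frame'][80:260,240:500],None,fx=3,fy=3,interpolation=cv2.INTER_CUBIC)
cv2.imwrite('pics/c2.png',b[...,::-1])
```

```text
7.7 [ 0.4946 -0.054   0.1478] [-3.141e+00  1.000e-03 -8.000e-02] F [ 1.   0.2 -1.7] w 0.073 54.7
[-0.182  0.242  1.735 -0.     1.165  1.468]
roll 3.9 dx -76.1 dy -309.2 dz -2.2
```

View pics/c2.png

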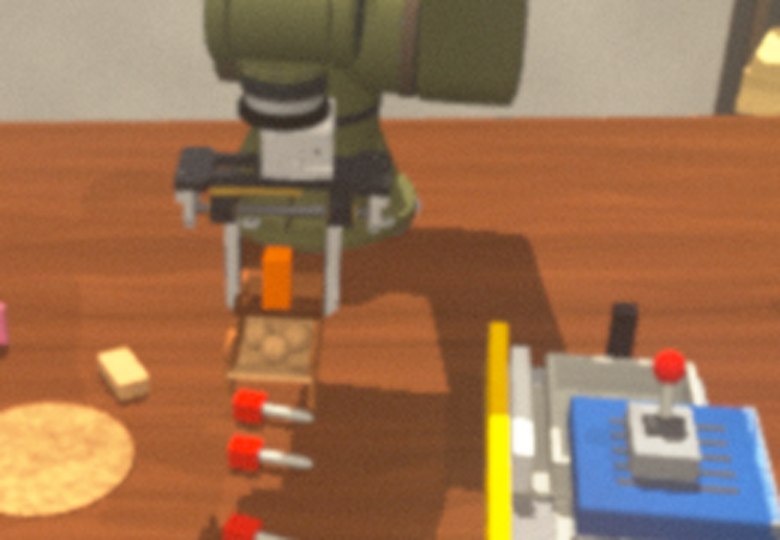

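The scoop is held with its lip facing away from the robot, and the balls are visible in front of the orange post. Next I'll carry it over the tray.

send_rows --rows '[{"dx":0,"dy":0,"dz":0,"roll":2,"jaw":1},{"dx":0,"dy":-8,"dz":0,"roll":2,"jaw":1},{"dx":-4,"dy":-16,"dz":0,"roll":0,"jaw":1},{"dx":-8,"dy":-26,"dz":0,"roll":0,"jaw":1},{"dx":-8,"dy":-32,"dz":0,"roll":0,"jaw":1},{"dx":-8,"dy":-32,"dz":0,"roll":0,"jaw":1},{"dx":-8,"dy":-32,"dz":0,"roll":0,"jaw":1},{"dx":-8,"dy":-32,"dz":0,"roll":0,"jaw":1},{"dx":-8,"dy":-32,"dz":0,"roll":0,"jaw":1},{"dx":-8,"dy":-32,"dz":0,"roll":0,"jaw":1},{"dx":-8,"dy":-29,"dz":0,"roll":0,"jaw":1},{"dx":-5,"dy":-20,"dz":0,"roll":0,"jaw":1}]'

```text
time_s: 8.75
ee_pos: [0.4645, 0.247, 0.1481]
eef_rot: [-3.142, 0.0, -0.145]
force: [-0.3, -0.2, -1.7]
grip_width: 0.0728
grip_force: 54.7
```

send_rows --rows '[{"dx":-3,"dy":-12,"dz":0,"roll":0,"jaw":1},{"dx":0,"dy":-6,"dz":0,"roll":0,"jaw":1},{"dx":0,"dy":0,"dz":0,"roll":0,"jaw":1}]'

```text
time_s: 9.0
ee_pos: [0.465, 0.2634, 0.1482]
eef_rot: [3.141, 0.0, -0.146]
force: [0.2, -0.7, -1.9]
grip_width: 0.0729
grip_force: 54.7
```

Run:
```python
from h import *
st(); plan(465,263,150,-8.5)
c=cam('top'); save(c,'t3'); np.savez('t3',**c); P=cloud(c)
o=np.array([.5912,.2270]); a=np.radians(-8.5); ex=np.array([np.cos(a),np.sin(a)]); ey=np.array([-ex[1],ex[0]])
Q=P[100:280,140:290].reshape(-1,3); U=np.c_[(Q[:,:2]-o)@ex,(Q[:,:2]-o)@ey,Q[:,2]]*1000
m=(U[:,0]<30)&(U[:,2]>135)&(U[:,2]<190)&(U[:,0]>-105)&(abs(U[:,1]-17)<60)
print(m.sum(),cv2.minAreaRect(U[m][:,:2].astype(np.float32)),U[m].min(0),U[m].max(0))
b=cv2.resize(c['frame'][100:300,130:330],None,fx=3,fy=3,interpolation=cv2.INTER_CUBIC)
cv2.imwrite('pics/c3.png',b[...,::-1])
```

```text
9.0 [0.465  0.2634 0.1482] [ 3.141  0.    -0.146] F [ 0.2 -0.7 -1.9] w 0.0729 54.7
[ 0.447  0.32   1.634 -0.     1.188  2.164]
roll 0.1 dx 0.0 dy 0.4 dz -1.8
950 ((-45.357791900634766, 13.786275863647461), (74.52510070800781, 92.67748260498047), 88.17752075195312) [-90.99756553 -24.65119101 135.21741642] [  1.70382267  51.51021703 189.88562217]
```

View pics/c3.png

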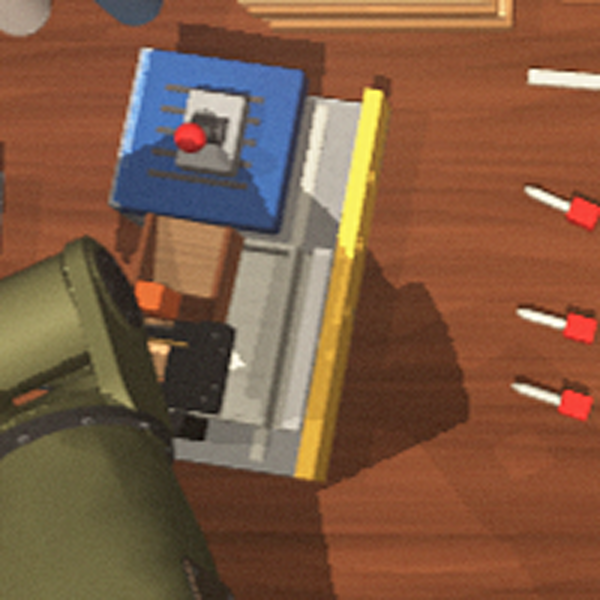

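send_rows --rows '[{"dx":-3,"dy":0,"dz":8,"roll":0,"jaw":1},{"dx":0,"dy":0,"dz":14,"roll":0,"jaw":1},{"dx":0,"dy":0,"dz":16,"roll":0,"jaw":1},{"dx":0,"dy":0,"dz":16,"roll":0,"jaw":1},{"dx":0,"dy":0,"dz":14,"roll":0,"jaw":1},{"dx":0,"dy":0,"dz":12,"roll":0,"jaw":1},{"dx":0,"dy":0,"dz":8,"roll":0,"jaw":1},{"dx":0,"dy":0,"dz":6,"roll":0,"jaw":1},{"dx":0,"dy":0,"dz":6,"roll":0,"jaw":1},{"dx":0,"dy":0,"dz":4,"roll":0,"jaw":1},{"dx":0,"dy":0,"dz":3,"roll":0,"jaw":1}]'

```text
time_s: 9.97
ee_pos: [0.4621, 0.2634, 0.0412]
eef_rot: [-3.142, -0.0, -0.148]
force: [0.2, 0.8, -1.5]
grip_width: 0.0726
grip_force: 54.7
```

send_rows --rows '[{"dx":0,"dy":0,"dz":2,"roll":0,"jaw":1},{"dx":0,"dy":0,"dz":2,"roll":0,"jaw":1},{"dx":0,"dy":0,"dz":1,"roll":0,"jaw":1},{"dx":0,"dy":0,"dz":0,"roll":0,"jaw":1}]'

```text
time_s: 10.3
ee_pos: [0.462, 0.2636, 0.0364]
eef_rot: [-3.142, -0.0, -0.147]
force: [-0.1, 0.1, -3.5]
grip_width: 0.0726
grip_force: 54.7
```

Run:
```python
from h import *
o=st(); print(np.round(o['moment'],2))
c=cam('top'); np.savez('t4',**c)
b=cv2.resize(c['frame'][140:270,140:270],None,fx=4,fy=4,interpolation=cv2.INTER_CUBIC)
cv2.imwrite('pics/c4.png',b[...,::-1])
```

```text
10.3 [0.462  0.2636 0.0364] [-3.142 -0.    -0.147] F [-0.1  0.1 -3.5] w 0.0726 54.7
[0.45  0.465 1.726 0.    0.951 2.168]
[ 0.04  0.07 -0.04]
```

View pics/c4.png

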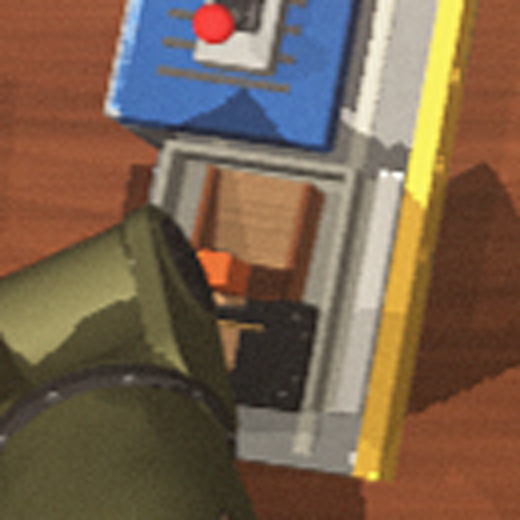

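The scoop is inside the tray at floor height, with about 9 mm free at each end. I'll touch down, loosen the grip so the scoop can pivot between the pads, and raise the back.

send_rows --rows '[{"dx":0,"dy":0,"dz":1,"roll":0,"jaw":1},{"dx":0,"dy":0,"dz":1,"roll":0,"jaw":1},{"dx":0,"dy":0,"dz":0,"roll":0,"jaw":1}]'

```text
time_s: 10.6
ee_pos: [0.4619, 0.2635, 0.0343]
eef_rot: [3.142, 0.0, -0.147]
force: [0.8, -0.8, -1.6]
grip_width: 0.0728
grip_force: 54.7
```

send_rows --rows '[{"dx":0,"dy":0,"dz":0,"roll":0,"jaw":1},{"dx":0,"dy":0,"dz":0,"roll":0,"jaw":1},{"dx":0,"dy":0,"dz":-2,"roll":0,"jaw":1},{"dx":0,"dy":0,"dz":-4,"roll":0,"jaw":1},{"dx":0,"dy":0,"dz":-5,"roll":0,"jaw":1},{"dx":0,"dy":0,"dz":-5,"roll":0,"jaw":1},{"dx":0,"dy":0,"dz":-4,"roll":0,"jaw":1},{"dx":0,"dy":0,"dz":0,"roll":0,"jaw":1}]' --force 6

```text
time_s: 11.27
ee_pos: [0.4624, 0.2638, 0.0556]
eef_rot: [-3.141, -0.001, -0.147]
force: [0.3, -0.8, 0.4]
grip_width: 0.0726
grip_force: 6.0
```

```bash
cat >> h.py <<'E'
OU=np.array([.5912,.2270]); AU=np.radians(-8.5); EX=np.array([np.cos(AU),np.sin(AU)]); EY=np.array([-EX[1],EX[0]])
def unit(P): return np.concatenate([((P[...,:2]-OU)@EX)[...,None],((P[...,:2]-OU)@EY)[...,None],P[...,2:]],-1)*1000
def wor(x,y): return OU*1000+x*EX+y*EY
E
python3 - <<'E'
from h import *
o=st(); print(np.round(o['moment'],2))
c=cam('top'); np.savez('t5',**c)
for f in ['t4.npz','t5.npz']:
    P=unit(cloud(dict(np.load(f)))); Q=P[140:260,150:240].reshape(-1,3)
    m=(abs(Q[:,1]-10)<12)&(Q[:,0]<10)&(Q[:,0]>-75)&(Q[:,2]<140)
    q=Q[m]; 
    print(f,[(b,np.round(np.median(q[abs(q[:,0]-b)<4][:,2]),0)) for b in range(-70,11,8) if (abs(q[:,0]-b)<4).any()])
E
```

```text
11.27 [0.4624 0.2638 0.0556] [-3.141e+00 -1.000e-03 -1.470e-01] F [ 0.3 -0.8  0.4] w 0.0726 6.0
[0.45  0.435 1.716 0.    0.989 2.168]
[ 0.03  0.13 -0.01]
t4.npz [(-70, np.float64(120.0)), (-62, np.float64(27.0)), (-54, np.float64(28.0)), (-46, np.float64(33.0)), (-38, np.float64(36.0)), (-30, np.float64(39.0)), (-22, np.float64(44.0)), (-14, np.float64(48.0)), (-6, np.float64(52.0)), (2, np.float64(22.0)), (10, np.float64(51.0))]
t5.npz [(-70, np.float64(124.0)), (-62, np.float64(128.0)), (-54, np.float64(36.0)), (-46, np.float64(38.0)), (-38, np.float64(41.0)), (-30, np.float64(42.0)), (-22, np.float64(45.0)), (-14, np.float64(46.0)), (-6, np.float64(49.0)), (2, np.float64(21.0)), (10, np.float64(51.0))]
```

send_rows --rows '[{"dx":0,"dy":0,"dz":-3,"roll":0,"jaw":1},{"dx":0,"dy":0,"dz":-5,"roll":0,"jaw":1},{"dx":0,"dy":0,"dz":-5,"roll":0,"jaw":1},{"dx":0,"dy":0,"dz":-5,"roll":0,"jaw":1},{"dx":0,"dy":0,"dz":-5,"roll":0,"jaw":1},{"dx":0,"dy":0,"dz":-5,"roll":0,"jaw":1},{"dx":0,"dy":0,"dz":-5,"roll":0,"jaw":1},{"dx":0,"dy":0,"dz":0,"roll":0,"jaw":1}]'

```text
time_s: 11.98
ee_pos: [0.4624, 0.2638, 0.0887]
eef_rot: [-3.141, -0.001, -0.147]
force: [-1.7, 0.1, 0.1]
grip_width: 0.0731
grip_force: 6.0
```

```bash
cat > prof.py <<'E'
from h import *
import sys
o=st(); print(np.round(o['moment'],2))
c=cam('top'); np.savez('tt',**c)
P=unit(cloud(c)); Q=P[140:260,150:240].reshape(-1,3)
q=Q[(abs(Q[:,1]-10)<12)&(Q[:,0]<10)&(Q[:,0]>-75)&(Q[:,2]<170)]
print([(b,np.round(np.median(q[abs(q[:,0]-b)<4][:,2]),0)) for b in range(-70,11,8) if (abs(q[:,0]-b)<4).any()])
if len(sys.argv)>1:
    a=cv2.resize(c['frame'][150:260,150:250],None,fx=4,fy=4,interpolation=cv2.INTER_CUBIC)
    c=cam('scene'); b=cv2.resize(c['frame'][150:260,390:500],None,fx=3.5,fy=4,interpolation=cv2.INTER_CUBIC)
    cv2.imwrite('pics/%s.png'%sys.argv[1],np.hstack([a,b])[...,::-1])
E
python3 prof.py
```

```text
11.98 [0.4624 0.2638 0.0887] [-3.141e+00 -1.000e-03 -1.470e-01] F [-1.7  0.1  0.1] w 0.0731 6.0
[0.45  0.388 1.694 0.    1.058 2.168]
[ 0.    0.15 -0.03]
[(-70, np.float64(130.0)), (-62, np.float64(142.0)), (-54, np.float64(86.0)), (-46, np.float64(48.0)), (-38, np.float64(46.0)), (-30, np.float64(46.0)), (-22, np.float64(46.0)), (-14, np.float64(20.0)), (-6, np.float64(19.0)), (2, np.float64(21.0)), (10, np.float64(51.0))]
```

send_rows --rows '[{"dx":0,"dy":0,"dz":0,"roll":0,"jaw":1},{"dx":0,"dy":0,"dz":0,"roll":0,"jaw":1},{"dx":0,"dy":0,"dz":0,"roll":0,"jaw":1},{"dx":0,"dy":0,"dz":0,"roll":0,"jaw":1},{"dx":0,"dy":0,"dz":0,"roll":0,"jaw":1},{"dx":0,"dy":0,"dz":0,"roll":0,"jaw":1}]' --force 4

```text
time_s: 12.53
ee_pos: [0.4619, 0.2635, 0.0874]
eef_rot: [3.142, 0.0, -0.147]
force: [-1.5, 1.3, -0.0]
grip_width: 0.0731
grip_force: 4.0
```

```bash
python3 prof.py c5
```

```text
12.53 [0.4619 0.2635 0.0874] [ 3.142  0.    -0.147] F [-1.5  1.3 -0. ] w 0.0731 4.0
[ 0.45   0.389  1.695 -0.     1.057  2.168]
[0.19 0.22 0.1 ]
[(-70, np.float64(131.0)), (-62, np.float64(143.0)), (-54, np.float64(119.0)), (-46, np.float64(47.0)), (-38, np.float64(47.0)), (-30, np.float64(45.0)), (-22, np.float64(46.0)), (-14, np.float64(19.0)), (-6, np.float64(20.0)), (2, np.float64(20.0)), (10, np.float64(51.0))]
```

View pics/c5.png

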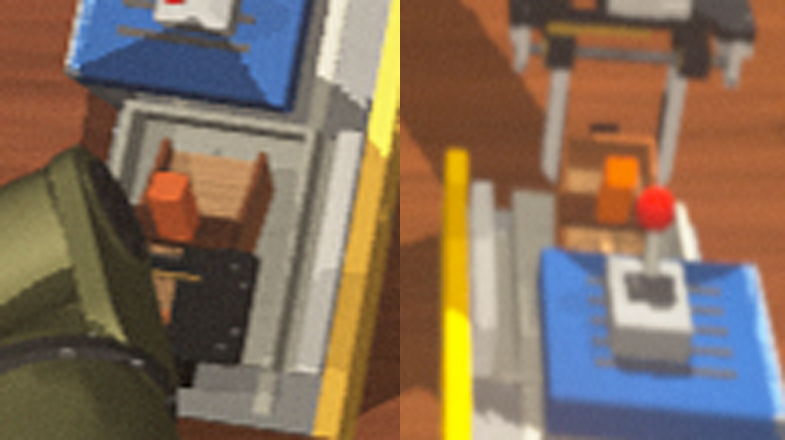

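Left panel: the scoop is tilted about 25° and held off the floor by pad friction, with the lip at about x=-18. I'll ease the grip to 3 N and give it a small vertical jerk.

send_rows --rows '[{"dx":0,"dy":0,"dz":0,"roll":0,"jaw":1},{"dx":0,"dy":0,"dz":0,"roll":0,"jaw":1},{"dx":0,"dy":0,"dz":0,"roll":0,"jaw":1},{"dx":0,"dy":0,"dz":-10,"roll":0,"jaw":1},{"dx":0,"dy":0,"dz":5,"roll":0,"jaw":1},{"dx":0,"dy":0,"dz":-10,"roll":0,"jaw":1},{"dx":0,"dy":0,"dz":5,"roll":0,"jaw":1},{"dx":0,"dy":0,"dz":0,"roll":0,"jaw":1}]' --force 3

```text
time_s: 13.3
ee_pos: [0.4619, 0.2636, 0.0973]
eef_rot: [-3.141, -0.0, -0.148]
force: [-0.7, 1.9, -0.5]
grip_width: 0.0729
grip_force: 3.0
```

```bash
python3 prof.py
```

```text
13.3 [0.4619 0.2636 0.0973] [-3.141 -0.    -0.148] F [-0.7  1.9 -0.5] w 0.0729 3.0
[0.45  0.376 1.688 0.    1.077 2.168]
[0.32 0.13 0.02]
[(-70, np.float64(127.0)), (-62, np.float64(140.0)), (-54, np.float64(130.0)), (-46, np.float64(132.0)), (-38, np.float64(48.0)), (-30, np.float64(46.0)), (-22, np.float64(45.0)), (-14, np.float64(20.0)), (-6, np.float64(18.0)), (2, np.float64(19.0)), (10, np.float64(51.0))]
```

send_rows --rows '[{"dx":0,"dy":0,"dz":-3,"roll":0,"jaw":1},{"dx":0,"dy":0,"dz":-5,"roll":0,"jaw":1},{"dx":0,"dy":0,"dz":-5,"roll":0,"jaw":1},{"dx":0,"dy":0,"dz":-5,"roll":0,"jaw":1},{"dx":0,"dy":0,"dz":-2,"roll":0,"jaw":1},{"dx":0,"dy":0,"dz":0,"roll":0,"jaw":1}]'

```text
time_s: 13.85
ee_pos: [0.4622, 0.2637, 0.1183]
eef_rot: [-3.141, -0.001, -0.148]
force: [-1.6, 0.8, 1.6]
grip_width: 0.073
grip_force: 3.0
```

```bash
python3 prof.py c6
```

```text
13.85 [0.4622 0.2637 0.1183] [-3.141e+00 -1.000e-03 -1.480e-01] F [-1.6  0.8  1.6] w 0.073 3.0
[0.45  0.349 1.67  0.    1.121 2.168]
[ 0.12  0.22 -0.08]
[(-70, np.float64(128.0)), (-62, np.float64(135.0)), (-54, np.float64(135.0)), (-46, np.float64(89.0)), (-38, np.float64(44.0)), (-30, np.float64(46.0)), (-22, np.float64(46.0)), (-14, np.float64(46.0)), (-6, np.float64(43.0)), (2, np.float64(39.0)), (10, np.float64(51.0))]
```

View pics/c6.png

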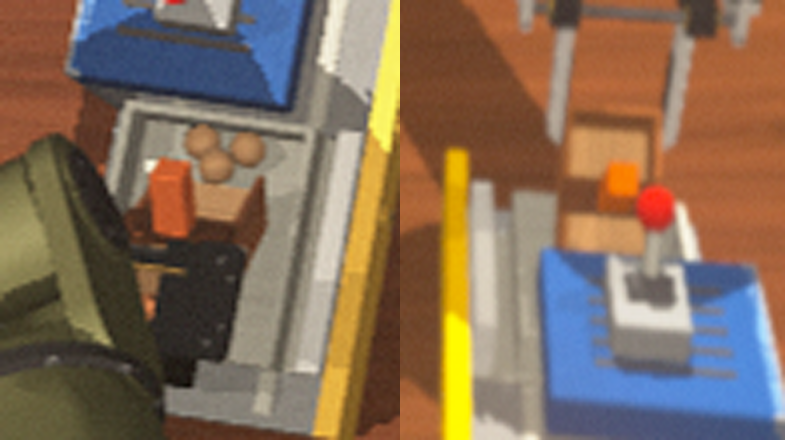

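Three balls now lie in the tray at the lip's front, around (225,150) in the left panel. The scoop looks empty, but I'll tip it further to be sure.

send_rows --rows '[{"dx":0,"dy":0,"dz":-3,"roll":0,"jaw":1},{"dx":0,"dy":0,"dz":-5,"roll":0,"jaw":1},{"dx":0,"dy":0,"dz":-5,"roll":0,"jaw":1},{"dx":0,"dy":0,"dz":-5,"roll":0,"jaw":1},{"dx":0,"dy":0,"dz":-2,"roll":0,"jaw":1},{"dx":0,"dy":0,"dz":0,"roll":0,"jaw":1},{"dx":0,"dy":0,"dz":0,"roll":0,"jaw":1},{"dx":0,"dy":0,"dz":0,"roll":0,"jaw":1}]'

```text
time_s: 14.62
ee_pos: [0.4621, 0.2637, 0.1378]
eef_rot: [-3.141, -0.001, -0.147]
force: [-0.7, 0.8, 4.3]
grip_width: 0.0731
grip_force: 3.0
```

```bash
python3 prof.py c7
python3 - <<'E'
from h import *
c=cam('wrist'); b=cv2.imread('pics/c7.png'); save(c,'w7'); w=cv2.resize(c['frame'],(256,160))[...,::-1]
im=np.zeros((600,785,3),np.uint8); im[:440]=b; im[440:,:256]=w; cv2.imwrite('pics/c7b.png',im)
E
```

```text
14.62 [0.4621 0.2637 0.1378] [-3.141e+00 -1.000e-03 -1.470e-01] F [-0.7  0.8  4.3] w 0.0731 3.0
[0.45  0.326 1.652 0.    1.163 2.168]
[ 0.13  0.22 -0.02]
[(-70, np.float64(125.0)), (-62, np.float64(126.0)), (-54, np.float64(34.0)), (-46, np.float64(42.0)), (-38, np.float64(40.0)), (-30, np.float64(28.0)), (-22, np.float64(20.0)), (-14, np.float64(40.0)), (-6, np.float64(41.0)), (2, np.float64(40.0)), (10, np.float64(51.0))]
```

View pics/c7b.png

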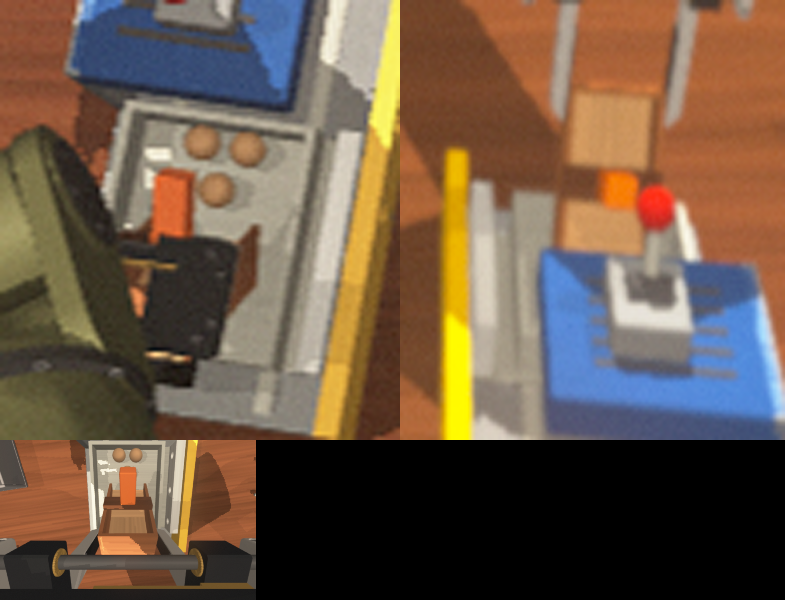

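The scoop is tipped steeply and looks empty in all three views, with three balls loose in the tray. I'll grip it firmly, lift clear and measure how it hangs.

send_rows --rows '[{"dx":0,"dy":0,"dz":0,"roll":0,"jaw":1},{"dx":0,"dy":0,"dz":0,"roll":0,"jaw":1},{"dx":0,"dy":0,"dz":-5,"roll":0,"jaw":1},{"dx":0,"dy":0,"dz":-10,"roll":0,"jaw":1},{"dx":0,"dy":0,"dz":-15,"roll":0,"jaw":1},{"dx":0,"dy":0,"dz":-20,"roll":0,"jaw":1},{"dx":0,"dy":0,"dz":-20,"roll":0,"jaw":1},{"dx":0,"dy":0,"dz":-20,"roll":0,"jaw":1},{"dx":0,"dy":0,"dz":-10,"roll":0,"jaw":1},{"dx":0,"dy":0,"dz":0,"roll":0,"jaw":1}]' --force 45

```text
time_s: 15.6
ee_pos: [0.4626, 0.2638, 0.2398]
eef_rot: [-3.14, -0.003, -0.148]
force: [0.8, -0.3, -1.6]
grip_width: 0.0725
grip_force: 45.0
```

Run:
```python
from h import *
o=st(); p=np.array(o['ee_pos']); a=o['eef_rot'][2]
c=cam('scene'); P=cloud(c)
H,S,V=[x.astype(int) for x in cv2.split(cv2.cvtColor(c['frame'],cv2.COLOR_RGB2HSV))]
d=P-p; X=d[...,0]*np.cos(a)+d[...,1]*np.sin(a); Y=-d[...,0]*np.sin(a)+d[...,1]*np.cos(a); Z=d[...,2]
m=(abs(Y)<31)&(X>-70)&(X<140)&(Z<40)&(Z>-150)&(P[...,2]>.065)
x=X[m]*1000; z=Z[m]*1000; y=Y[m]*1000
for zz in range(-120,60,10):
    k=abs(z-zz)<5
    if k.sum()>3: print(zz,k.sum(),np.percentile(x[k],[5,50,95]).round(0),np.percentile(y[k],[2,98]).round(0))
om=m&(H>5)&(H<20)&(S>220)&(V>150); print('org',om.sum(), X[om].mean(),Z[om].mean(),Z[om].min(),Z[om].max())
t=cam('top'); np.savez('tt',**t); m=np.load('top0.npz')
P=cloud(dict(m)); H,S,V=[x.astype(int) for x in cv2.split(cv2.cvtColor(m['frame'],cv2.COLOR_RGB2HSV))]
k=(H>9)&(H<20)&(S<175)&(abs(P[...,2])<.012)&(np.hypot(P[...,0]-.51,P[...,1]+.27)<.1)
q=(P[k][:,:2]*1000).astype(np.float32); print('mat',k.sum(),cv2.minEnclosingCircle(q))
```

```text
15.6 [0.4626 0.2638 0.2398] [-3.14e+00 -3.00e-03 -1.48e-01] F [ 0.8 -0.3 -1.6] w 0.0725 45.0
[ 0.449  0.234  1.524 -0.     1.38   2.168]
-120 3077 [-2013.   209.   540.] [-1789.   271.]
-110 2342 [-2097.    53.   542.] [-1805.   267.]
-100 2104 [-2124.  -360.   543.] [-1811.   271.]
-90 2476 [-2103.    44.   542.] [-1794.   430.]
-80 2599 [-2098.  -752.   540.] [-1789.   829.]
-70 2742 [-2107.  -849.   536.] [-1785.   875.]
-60 6453 [-1684. -1177.   496.] [-1685.   860.]
-50 2297 [-1729. -1030.   523.] [-1783.   886.]
-40 1301 [-1686.  -865.   210.] [-1811.   911.]
-30 1403 [-1686.  -848.    52.] [-1809.   905.]
-20 1411 [-1682.  -819.   389.] [-1806.   912.]
-10 1347 [-1689.  -889.    15.] [-1804.   922.]
0 1353 [-1687.  -875.    12.] [-1805.   904.]
10 1262 [-1723.  -956.   -15.] [-1801.   921.]
20 1344 [-1731.  -928.     8.] [-1795.   913.]
30 1351 [-1734.  -993.  -326.] [-1797.   917.]
40 1439 [-1730.  -995.  -340.] [-1795.   906.]
50 1415 [-1653. -1036.  -347.] [-1790.   846.]
org 254 0.13068301458957055 -0.08113755641882822 -0.17442141959493024 0.005778284158103358
mat 2040 ((510.1510314941406, -270.1003112792969), 99.90812683105469)
```

```bash
cat > hang.py <<'E'
from h import *
o=st(); p=np.array(o['ee_pos']); a=o['eef_rot'][2]
c=cam('scene'); np.savez('sc',**c); P=cloud(c)
d=(P-p)*1000; X=d[...,0]*np.cos(a)+d[...,1]*np.sin(a); Y=-d[...,0]*np.sin(a)+d[...,1]*np.cos(a); Z=d[...,2]
m=(abs(Y)<28)&(X>-70)&(X<140)&(Z<50)&(Z>-150)
x=X[m]; z=Z[m]
for zz in range(-140,60,10):
    k=abs(z-zz)<5
    if k.sum()>3: print(zz,k.sum(),np.percentile(x[k],[5,50,95]).round(0))
E
python3 hang.py
python3 - <<'E'
from h import *
m=dict(np.load('top0.npz')); print(ray(m,388.7,213.1,.003))
E
```

```text
15.7 [0.4618 0.2634 0.2368] [ 3.141e+00  1.000e-03 -1.480e-01] F [ 0.1  0.8 -3. ] w 0.0729 45.0
[ 0.45   0.236  1.528 -0.     1.378  2.168]
-110 19 [54. 58. 61.]
-100 129 [44. 52. 62.]
-90 124 [30. 40. 48.]
-80 122 [18. 27. 35.]
-70 105 [ 8. 14. 20.]
-60 23 [ 7. 10. 13.]
-40 69 [-11.  -4.  51.]
-30 134 [-12.  -7.  50.]
-20 144 [-18. -12.  56.]
-10 130 [-24. -17.  93.]
0 111 [-27. -21.  88.]
10 9 [-19. -10.  49.]
20 40 [ 3.  9. 12.]
30 9 [ 7.  9. 11.]
[ 0.51249614 -0.27694766  0.003     ]
```

send_rows --rows '[{"dx":4,"dy":15,"dz":0,"roll":0,"jaw":1},{"dx":8,"dy":30,"dz":0,"roll":0,"jaw":1},{"dx":8,"dy":30,"dz":0,"roll":0,"jaw":1},{"dx":8,"dy":30,"dz":0,"roll":0,"jaw":1},{"dx":8,"dy":30,"dz":0,"roll":0,"jaw":1},{"dx":8,"dy":30,"dz":0,"roll":0,"jaw":1},{"dx":8,"dy":30,"dz":0,"roll":0,"jaw":1},{"dx":8,"dy":30,"dz":0,"roll":0,"jaw":1},{"dx":8,"dy":30,"dz":0,"roll":0,"jaw":1},{"dx":8,"dy":30,"dz":0,"roll":0,"jaw":1},{"dx":3,"dy":20,"dz":0,"roll":0,"jaw":1}]'

```text
time_s: 16.67
ee_pos: [0.4949, -0.0521, 0.236]
eef_rot: [3.141, 0.002, -0.149]
force: [0.2, 0.3, -3.1]
grip_width: 0.0728
grip_force: 45.0
```

send_rows --rows '[{"dx":0,"dy":0,"dz":0,"roll":-3,"jaw":1},{"dx":0,"dy":0,"dz":0,"roll":-6,"jaw":1},{"dx":0,"dy":0,"dz":0,"roll":-7,"jaw":1},{"dx":0,"dy":0,"dz":0,"roll":-7,"jaw":1},{"dx":0,"dy":0,"dz":0,"roll":-7,"jaw":1},{"dx":0,"dy":0,"dz":0,"roll":-7,"jaw":1},{"dx":0,"dy":0,"dz":0,"roll":-7,"jaw":1},{"dx":0,"dy":0,"dz":0,"roll":-7,"jaw":1},{"dx":0,"dy":0,"dz":0,"roll":-7,"jaw":1},{"dx":0,"dy":0,"dz":0,"roll":-7,"jaw":1}]'

```text
time_s: 17.5
ee_pos: [0.4949, -0.0497, 0.2361]
eef_rot: [-3.14, 0.001, 0.993]
force: [0.1, -0.1, -1.7]
grip_width: 0.0727
grip_force: 45.0
```

send_rows --rows '[{"dx":0,"dy":0,"dz":0,"roll":-7,"jaw":1},{"dx":0,"dy":0,"dz":0,"roll":-7,"jaw":1},{"dx":0,"dy":0,"dz":0,"roll":-7,"jaw":1},{"dx":0,"dy":0,"dz":0,"roll":-7,"jaw":1},{"dx":0,"dy":0,"dz":0,"roll":-7,"jaw":1},{"dx":0,"dy":0,"dz":0,"roll":-7,"jaw":1},{"dx":0,"dy":0,"dz":0,"roll":-4,"jaw":1},{"dx":0,"dy":0,"dz":0,"roll":0,"jaw":1}]'

```text
time_s: 18.17
ee_pos: [0.4949, -0.0497, 0.2362]
eef_rot: [-3.14, -0.001, 1.793]
force: [-0.1, -0.9, -1.7]
grip_width: 0.0727
grip_force: 45.0
```

Run:
```python
from h import *
st(); plan(507.4,-250.3,130,102.8)
c=cam('top'); P=unit(cloud(c)); np.savez('tt',**c)
H,S,V=[x.astype(int) for x in cv2.split(cv2.cvtColor(c['frame'],cv2.COLOR_RGB2HSV))]
k=(P[...,2]>28)&(P[...,2]<52)&(P[...,0]>-150)&(P[...,0]<4)&(P[...,1]>-43)&(P[...,1]<77)&(S>60)
n,l,s,ce=cv2.connectedComponentsWithStats(k.astype(np.uint8))
for i in range(1,n):
    if s[i,4]>5: print('ball',s[i],np.nanmedian(P[l==i],0).round(0))
```

```text
18.17 [ 0.4949 -0.0497  0.2362] [-3.140e+00 -1.000e-03  1.793e+00] F [-0.1 -0.9 -1.7] w 0.0727 45.0
[-0.174  0.16   1.621 -0.     1.363 -0.396]
roll -0.1 dx -198.4 dy -32.2 dz 106.2
ball [196 181   9   9  62] [-9. 32. 42.]
ball [208 183   9   9  63] [-9. -1. 41.]
ball [200 193   9   9  66] [-40.  15.  41.]
```

send_rows --rows '[{"dx":-10,"dy":-2,"dz":0,"roll":0,"jaw":1},{"dx":-24,"dy":-4,"dz":0,"roll":0,"jaw":1},{"dx":-30,"dy":-5,"dz":0,"roll":0,"jaw":1},{"dx":-30,"dy":-5,"dz":10,"roll":0,"jaw":1},{"dx":-30,"dy":-5,"dz":20,"roll":0,"jaw":1},{"dx":-30,"dy":-5,"dz":20,"roll":0,"jaw":1},{"dx":-24,"dy":-4,"dz":20,"roll":0,"jaw":1},{"dx":-14,"dy":-2,"dz":15,"roll":0,"jaw":1},{"dx":-6,"dy":0,"dz":11,"roll":0,"jaw":1},{"dx":0,"dy":0,"dz":8,"roll":0,"jaw":1},{"dx":0,"dy":0,"dz":0,"roll":0,"jaw":1}]'

```text
time_s: 19.13
ee_pos: [0.5065, -0.2495, 0.1318]
eef_rot: [-3.14, -0.002, 1.789]
force: [-0.7, -0.5, -2.5]
grip_width: 0.0725
grip_force: 45.0
```

Run:
```python
from h import *
st(); plan(507.4,-250.3,115,102.8)
```

```text
19.13 [ 0.5065 -0.2495  0.1318] [-3.140e+00 -2.000e-03  1.789e+00] F [-0.7 -0.5 -2.5] w 0.0725 45.0
[-0.523  0.403  1.561  0.     1.181 -0.741]
roll -0.3 dx -1.0 dy 0.7 dz 16.8
```

send_rows --rows '[{"dx":0,"dy":0,"dz":6,"roll":0,"jaw":1},{"dx":0,"dy":0,"dz":6,"roll":0,"jaw":1},{"dx":0,"dy":0,"dz":4,"roll":0,"jaw":1},{"dx":0,"dy":0,"dz":1,"roll":0,"jaw":1},{"dx":0,"dy":0,"dz":0,"roll":0,"jaw":1}]'

```text
time_s: 19.55
ee_pos: [0.5083, -0.2508, 0.1195]
eef_rot: [3.138, 0.005, 1.79]
force: [-3.5, -2.9, 19.9]
grip_width: 0.0725
grip_force: 45.0
```

send_rows --rows '[{"dx":0,"dy":0,"dz":0,"roll":0,"jaw":1},{"dx":0,"dy":0,"dz":0,"roll":0,"jaw":1},{"dx":-5,"dy":0,"dz":2,"roll":0,"jaw":1},{"dx":-5,"dy":0,"dz":3,"roll":0,"jaw":1},{"dx":-5,"dy":0,"dz":3,"roll":0,"jaw":1},{"dx":-5,"dy":0,"dz":3,"roll":0,"jaw":1},{"dx":-5,"dy":0,"dz":4,"roll":0,"jaw":1},{"dx":-5,"dy":0,"dz":4,"roll":0,"jaw":1},{"dx":-5,"dy":0,"dz":4,"roll":0,"jaw":1},{"dx":-4,"dy":0,"dz":4,"roll":0,"jaw":1},{"dx":0,"dy":0,"dz":0,"roll":0,"jaw":1}]' --force 6

```text
time_s: 20.47
ee_pos: [0.5163, -0.2888, 0.0901]
eef_rot: [3.14, 0.002, 1.79]
force: [0.0, -2.1, 1.0]
grip_width: 0.0729
grip_force: 6.0
```

```bash
python3 hang.py
```

```text
20.47 [ 0.5163 -0.2888  0.0901] [3.14e+00 2.00e-03 1.79e+00] F [ 0.  -2.1  1. ] w 0.0729 6.0
[-5.720e-01  5.040e-01  1.518e+00 -1.000e-03  1.117e+00 -7.910e-01]
-90 664 [-63.   5. 132.]
-80 6 [-60. -18.  38.]
-70 7 [86. 89. 93.]
-60 36 [66. 81. 93.]
-50 7 [81. 88. 93.]
-30 4 [29. 47. 73.]
-20 5 [15. 18. 26.]
-10 10 [17. 56. 58.]
0 84 [-33.  38.  58.]
10 91 [-27.  41.  69.]
20 78 [-20.  51.  74.]
30 76 [-13.  60.  84.]
40 36 [65. 71. 79.]
```

send_rows --rows '[{"dx":-4,"dy":0,"dz":4,"roll":0,"jaw":1},{"dx":-4,"dy":0,"dz":5,"roll":0,"jaw":1},{"dx":-4,"dy":0,"dz":5,"roll":0,"jaw":1},{"dx":-4,"dy":0,"dz":5,"roll":0,"jaw":1},{"dx":-4,"dy":0,"dz":5,"roll":0,"jaw":1},{"dx":-4,"dy":0,"dz":5,"roll":0,"jaw":1},{"dx":-3,"dy":0,"dz":5,"roll":0,"jaw":1},{"dx":-3,"dy":0,"dz":5,"roll":0,"jaw":1},{"dx":0,"dy":0,"dz":0,"roll":0,"jaw":1}]'

```text
time_s: 21.27
ee_pos: [0.5215, -0.3174, 0.0489]
eef_rot: [-3.14, -0.002, 1.79]
force: [0.3, -0.5, -1.5]
grip_width: 0.073
grip_force: 6.0
```

send_rows --rows '[{"dx":-3,"dy":0,"dz":4,"roll":0,"jaw":1},{"dx":-3,"dy":0,"dz":4,"roll":0,"jaw":1},{"dx":-3,"dy":0,"dz":4,"roll":0,"jaw":1},{"dx":-3,"dy":0,"dz":4,"roll":0,"jaw":1},{"dx":-3,"dy":0,"dz":4,"roll":0,"jaw":1},{"dx":-2,"dy":0,"dz":4,"roll":0,"jaw":1},{"dx":-2,"dy":0,"dz":3,"roll":0,"jaw":1},{"dx":-1,"dy":0,"dz":2,"roll":0,"jaw":1},{"dx":0,"dy":0,"dz":0,"roll":0,"jaw":1}]'

```text
time_s: 22.02
ee_pos: [0.5264, -0.3372, 0.0214]
eef_rot: [-3.141, 0.0, 1.79]
force: [-0.8, -0.3, 0.1]
grip_width: 0.0729
grip_force: 6.0
```

```bash
cat > mat.py <<'E'
from h import *
st(); c=cam('top'); np.savez('tt',**c); P=cloud(c); Q=P[170:260,340:430].reshape(-1,3)
q=Q[(np.hypot(Q[:,0]-.5125,Q[:,1]+.277)<.13)&(Q[:,2]>.03)&(Q[:,2]<.2)]
y=q[:,:2]@[-.2215,.975]-np.dot([.5125,-.277],[-.2215,.975]); x=q[:,:2]@[.975,.2215]-np.dot([.5125,-.277],[.975,.2215])
for b in range(-90,110,10):
    k=(abs(y*1000-b)<5)
    if k.sum()>3: print(b,k.sum(),'z',np.percentile(q[k][:,2]*1000,[10,50,90]).round(0),'y',np.percentile(x[k]*1000,[2,98]).round(0))
E
python3 mat.py
```

```text
22.02 [ 0.5264 -0.3372  0.0214] [-3.141  0.     1.79 ] F [-0.8 -0.3  0.1] w 0.0729 6.0
[-0.628  0.661  1.447 -0.     1.034 -0.847]
-60 9 z [158. 160. 163.] y [72. 80.]
-50 25 z [158. 160. 163.] y [64. 82.]
-40 49 z [141. 160. 164.] y [53. 83.]
-30 75 z [127. 146. 162.] y [35. 85.]
-20 14 z [54. 55. 57.] y [26. 36.]
-10 25 z [50. 55. 58.] y [19. 37.]
0 9 z [36. 47. 52.] y [32. 37.]
10 10 z [43. 48. 49.] y [32. 37.]
20 8 z [39. 48. 50.] y [32. 37.]
30 11 z [40. 47. 50.] y [32. 37.]
40 13 z [30. 42. 47.] y [-8. 37.]
50 52 z [31. 32. 46.] y [-25.  37.]
60 27 z [32. 34. 37.] y [-24.  36.]
```

send_rows --rows '[{"dx":0,"dy":0,"dz":0,"roll":0,"jaw":1},{"dx":0,"dy":0,"dz":0,"roll":0,"jaw":1},{"dx":3,"dy":0,"dz":0,"roll":0,"jaw":1},{"dx":3,"dy":0,"dz":0,"roll":0,"jaw":1},{"dx":3,"dy":0,"dz":0,"roll":0,"jaw":1},{"dx":3,"dy":0,"dz":0,"roll":0,"jaw":1},{"dx":0,"dy":0,"dz":0,"roll":0,"jaw":1}]' --force 20

```text
time_s: 22.65
ee_pos: [0.5237, -0.3244, 0.0214]
eef_rot: [-3.141, -0.0, 1.79]
force: [0.7, -0.4, -2.0]
grip_width: 0.073
grip_force: 20.0
```

send_rows --rows '[{"dx":0,"dy":0,"dz":0,"roll":0,"jaw":-0.2},{"dx":0,"dy":0,"dz":0,"roll":0,"jaw":-0.8},{"dx":0,"dy":0,"dz":0,"roll":0,"jaw":-1},{"dx":0,"dy":0,"dz":0,"roll":0,"jaw":-1},{"dx":0,"dy":0,"dz":0,"roll":0,"jaw":-1},{"dx":0,"dy":0,"dz":0,"roll":0,"jaw":-1},{"dx":0,"dy":0,"dz":-5,"roll":0,"jaw":-1},{"dx":0,"dy":0,"dz":-15,"roll":0,"jaw":-1},{"dx":-10,"dy":0,"dz":-30,"roll":0,"jaw":-1},{"dx":-20,"dy":0,"dz":-40,"roll":0,"jaw":-1},{"dx":-20,"dy":0,"dz":-40,"roll":0,"jaw":-1},{"dx":0,"dy":0,"dz":-40,"roll":0,"jaw":-1}]'

```text
time_s: 23.65
ee_pos: [0.5336, -0.3733, 0.1876]
eef_rot: [-3.141, 0.0, 1.788]
force: [-0.5, -0.2, -0.2]
grip_width: 0.0941
grip_force: 0.0
```

```bash
python3 mat.py
python3 - <<'E'
from h import *
c=dict(np.load('tt.npz')); P=cloud(c); Q=P[170:260,340:430].reshape(-1,3)
for lo,hi in [(.043,.06),(.09,.12)]:
    q=Q[(Q[:,2]>lo)&(Q[:,2]<hi)&(np.hypot(Q[:,0]-.5125,Q[:,1]+.277)<.1)]
    print(lo,len(q),cv2.minAreaRect((q[:,:2]*1000).astype(np.float32)),np.median(q,0).round(4))
for m in mask(c,'red',(290,140,345,260)): print(rectz(c,m,.022),m.sum())
cv2.imwrite('pics/m1.png',cv2.resize(c['frame'][110:290,290:430],None,fx=3.2,fy=3.2,interpolation=cv2.INTER_CUBIC)[...,::-1])
E
```

```text
23.65 [ 0.5336 -0.3733  0.1876] [-3.141  0.     1.788] F [-0.5 -0.2 -0.2] w 0.0941 0.0
[-0.667  0.543  1.222 -0.     1.377 -0.884]
-70 32 z [31. 46. 51.] y [10. 37.]
-60 9 z [39. 47. 52.] y [32. 36.]
-50 9 z [42. 46. 48.] y [32. 37.]
-40 9 z [35. 44. 49.] y [32. 37.]
-30 11 z [36. 47. 49.] y [32. 37.]
-20 21 z [ 50.  57. 105.] y [-16.  35.]
-10 75 z [ 55.  59. 105.] y [-21.  36.]
0 111 z [ 54.  60. 104.] y [-26.  35.]
10 45 z [47. 53. 79.] y [-35.  36.]
20 16 z [38. 46. 51.] y [-36.  36.]
30 20 z [34. 47. 49.] y [-35.  37.]
40 15 z [41. 47. 50.] y [-35.  37.]
50 18 z [41. 48. 51.] y [-35.  37.]
60 46 z [30. 33. 50.] y [-35.  37.]
70 47 z [31. 34. 46.] y [-34.  35.]
0.043 274 ((513.9315795898438, -277.7755432128906), (73.10334014892578, 140.31906127929688), 13.066611289978027) [ 0.5346 -0.2757  0.051 ]
0.09 77 ((514.6224365234375, -281.7923583984375), (21.846267700195312, 21.34280776977539), 13.694356918334961) [ 0.5134 -0.2814  0.1037]
[633.5 -90.3  62.8  29.9  25.1] 89
[522.  -86.9  73.8  30.1  24.5] 88
[449.2 -83.1  75.9  29.4  24. ] 88
```

View pics/m1.png

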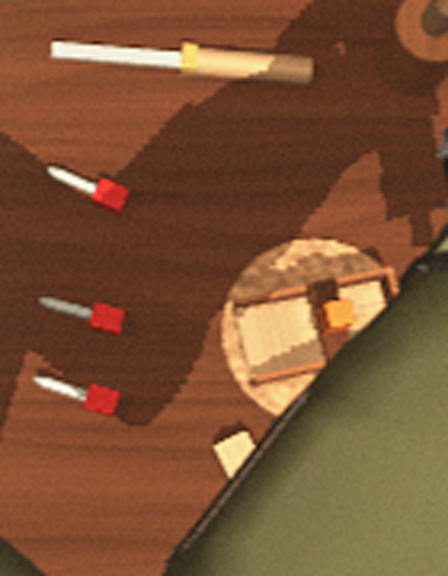

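The scoop stands upright, empty and inside the mat outline, with its handle at (340,313). The pins and the offcut haven't moved. The tray is next.

Run:
```python
from h import *
c=dict(np.load('tt.npz')); U=unit(cloud(c)).reshape(-1,3)
m=(U[:,0]<-100)&(U[:,0]>-200)&(abs(U[:,1]-17)<30)&(abs(U[:,2]-105)<6)
print(m.sum(),U[m].min(0),U[m].max(0),U[m].mean(0))
x,y=wor(*U[m].mean(0)[:2]) ; print(x,y); plan(x,y,188,81.5)
```

```text
72 [-179.80551072    6.75054138   99.01565174] [-158.19889723   28.18290347  109.000053  ] [-169.10435356   17.10939929  104.33798736]
426.48204200433923 268.916682232338
roll 21.0 dx 619.5 dy -202.9 dz 9.0
```

send_rows --rows '[{"dx":0,"dy":0,"dz":0,"roll":7,"jaw":-1},{"dx":0,"dy":0,"dz":0,"roll":7,"jaw":-1},{"dx":0,"dy":0,"dz":0,"roll":7,"jaw":-1},{"dx":36,"dy":-12,"dz":0,"roll":0,"jaw":-1},{"dx":36,"dy":-12,"dz":0,"roll":0,"jaw":-1},{"dx":36,"dy":-12,"dz":0,"roll":0,"jaw":-1},{"dx":36,"dy":-12,"dz":0,"roll":0,"jaw":-1},{"dx":36,"dy":-12,"dz":0,"roll":0,"jaw":-1},{"dx":36,"dy":-12,"dz":0,"roll":0,"jaw":-1},{"dx":36,"dy":-12,"dz":0,"roll":0,"jaw":-1},{"dx":36,"dy":-12,"dz":0,"roll":0,"jaw":-1},{"dx":36,"dy":-12,"dz":0,"roll":0,"jaw":-1}]'

```text
time_s: 24.7
ee_pos: [0.4741, -0.0332, 0.1863]
eef_rot: [3.141, -0.0, 1.423]
force: [0.6, 0.3, 0.0]
grip_width: 0.0939
grip_force: 0.0
```

send_rows --rows '[{"dx":36,"dy":-12,"dz":0,"roll":0,"jaw":-1},{"dx":36,"dy":-12,"dz":0,"roll":0,"jaw":-1},{"dx":36,"dy":-12,"dz":0,"roll":0,"jaw":-1},{"dx":36,"dy":-12,"dz":0,"roll":0,"jaw":-1},{"dx":36,"dy":-12,"dz":0,"roll":0,"jaw":-1},{"dx":36,"dy":-12,"dz":0,"roll":0,"jaw":-1},{"dx":36,"dy":-10,"dz":0,"roll":0,"jaw":-1},{"dx":36,"dy":-10,"dz":0,"roll":0,"jaw":-1},{"dx":0,"dy":0,"dz":0,"roll":0,"jaw":-1}]'

```text
time_s: 25.45
ee_pos: [0.4248, 0.2682, 0.1862]
eef_rot: [3.141, -0.001, 1.428]
force: [-0.2, 0.0, 0.2]
grip_width: 0.0941
grip_force: 0.0
```

Run:
```python
from h import *
st(); plan(426.5,268.9,72,81.5)
```

```text
25.45 [0.4248 0.2682 0.1862] [ 3.141e+00 -1.000e-03  1.428e+00] F [-0.2  0.   0.2] w 0.0941 0.0
[4.900e-01 2.110e-01 1.679e+00 1.000e-03 1.251e+00 6.330e-01]
roll 0.3 dx 0.9 dy 1.5 dz 114.2
```

send_rows --rows '[{"dx":1,"dy":1.5,"dz":20,"roll":0,"jaw":-1},{"dx":0,"dy":0,"dz":25,"roll":0,"jaw":-1},{"dx":0,"dy":0,"dz":25,"roll":0,"jaw":-1},{"dx":0,"dy":0,"dz":20,"roll":0,"jaw":-1},{"dx":0,"dy":0,"dz":14,"roll":0,"jaw":-1},{"dx":0,"dy":0,"dz":10,"roll":0,"jaw":-1},{"dx":0,"dy":0,"dz":0,"roll":0,"jaw":0.3},{"dx":0,"dy":0,"dz":0,"roll":0,"jaw":0.6},{"dx":0,"dy":0,"dz":0,"roll":0,"jaw":1},{"dx":0,"dy":0,"dz":0,"roll":0,"jaw":1},{"dx":0,"dy":0,"dz":0,"roll":0,"jaw":1},{"dx":0,"dy":0,"dz":0,"roll":0,"jaw":1}]' --force 25

```text
time_s: 26.45
ee_pos: [0.428, 0.2644, 0.0725]
eef_rot: [3.141, -0.001, 1.423]
force: [0.0, -0.3, -0.0]
grip_width: 0.0572
grip_force: 0.0
```

send_rows --rows '[{"dx":0,"dy":0,"dz":0,"roll":0,"jaw":1},{"dx":0,"dy":0,"dz":0,"roll":0,"jaw":1},{"dx":0,"dy":3,"dz":0,"roll":0,"jaw":1},{"dx":0,"dy":6,"dz":0,"roll":0,"jaw":1},{"dx":0,"dy":9,"dz":0,"roll":0,"jaw":1},{"dx":0,"dy":10,"dz":0,"roll":0,"jaw":1},{"dx":0,"dy":10,"dz":0,"roll":0,"jaw":1},{"dx":0,"dy":10,"dz":0,"roll":0,"jaw":1},{"dx":0,"dy":9,"dz":0,"roll":0,"jaw":1},{"dx":0,"dy":8,"dz":0,"roll":0,"jaw":1},{"dx":0,"dy":5,"dz":0,"roll":0,"jaw":1},{"dx":0,"dy":5,"dz":0,"roll":0,"jaw":1}]'

```text
time_s: 27.45
ee_pos: [0.5026, 0.2531, 0.072]
eef_rot: [3.142, -0.0, 1.423]
force: [-3.1, 0.6, 1.9]
grip_width: 0.022
grip_force: 25.0
```

send_rows --rows '[{"dx":0,"dy":3,"dz":0,"roll":0,"jaw":1},{"dx":0,"dy":3,"dz":0,"roll":0,"jaw":1},{"dx":0,"dy":0,"dz":0,"roll":0,"jaw":1}]'

```text
time_s: 27.7
ee_pos: [0.5085, 0.2522, 0.072]
eef_rot: [3.141, -0.0, 1.423]
force: [3.4, -1.5, 0.1]
grip_width: 0.0217
grip_force: 25.0
```

send_rows --rows '[{"dx":0,"dy":3,"dz":0,"roll":0,"jaw":1},{"dx":0,"dy":3,"dz":0,"roll":0,"jaw":1},{"dx":0,"dy":3,"dz":0,"roll":0,"jaw":1},{"dx":0,"dy":3,"dz":0,"roll":0,"jaw":1}]'

```text
time_s: 28.03
ee_pos: [0.52, 0.2505, 0.072]
eef_rot: [-3.141, 0.0, 1.423]
force: [-3.1, -0.7, 2.2]
grip_width: 0.0215
grip_force: 25.0
```

send_rows --rows '[{"dx":0,"dy":2,"dz":0,"roll":0,"jaw":1},{"dx":0,"dy":2,"dz":0,"roll":0,"jaw":1},{"dx":0,"dy":2,"dz":0,"roll":0,"jaw":1}]'

```text
time_s: 28.28
ee_pos: [0.5228, 0.2501, 0.0718]
eef_rot: [-3.134, 0.002, 1.424]
force: [-41.1, 2.8, 22.9]
grip_width: 0.0217
grip_force: 25.0
```

send_rows --rows '[{"dx":0,"dy":2,"dz":0,"roll":0,"jaw":1},{"dx":0,"dy":1,"dz":0,"roll":0,"jaw":1},{"dx":0,"dy":0,"dz":0,"roll":0,"jaw":1}]'

```text
time_s: 28.53
ee_pos: [0.5231, 0.25, 0.0717]
eef_rot: [-3.128, 0.003, 1.424]
force: [-50.7, 1.4, 28.6]
grip_width: 0.0227
grip_force: 25.0
```

send_rows --rows '[{"dx":0,"dy":-2,"dz":0,"roll":0,"jaw":1},{"dx":0,"dy":-2,"dz":0,"roll":0,"jaw":0.3},{"dx":0,"dy":0,"dz":0,"roll":0,"jaw":0},{"dx":0,"dy":0,"dz":0,"roll":0,"jaw":0},{"dx":0,"dy":0,"dz":0,"roll":0,"jaw":0},{"dx":0,"dy":0,"dz":-20,"roll":0,"jaw":0},{"dx":0,"dy":0,"dz":-30,"roll":0,"jaw":0},{"dx":0,"dy":0,"dz":-30,"roll":0,"jaw":0},{"dx":0,"dy":0,"dz":-30,"roll":0,"jaw":0},{"dx":0,"dy":0,"dz":0,"roll":0,"jaw":0}]'

```text
time_s: 29.37
ee_pos: [0.527, 0.2505, 0.1881]
eef_rot: [3.134, -0.004, 1.423]
force: [0.2, -0.3, 0.4]
grip_width: 0.0471
grip_force: 0.0
```

Run:
```python
from h import *
st(); c=cam('top'); np.savez('tt',**c); P=cloud(c); U=unit(P).reshape(-1,3)
m=(U[:,0]<-40)&(U[:,0]>-200)&(abs(U[:,1]-17)<30)&(abs(U[:,2]-105)<5); print(m.sum(),U[m].mean(0) if m.any() else '')
for m in mask(c,'red',(290,140,345,260)): print(rectz(c,m,.022),m.sum())
# holes: dark spots on rail outer face via scene cam / wrist
c=cam('wrist'); save(c,'wr'); np.savez('wr',**c); print(proj(c,[.52,.13,.04]))
# pin axis from top: steel shank direction
```

```text
29.37 [0.527  0.2505 0.1881] [ 3.134 -0.004  1.423] F [ 0.2 -0.3  0.4] w 0.0471 0.0
[ 0.381  0.383  1.451 -0.     1.298  0.529]
66 [-70.83268266  17.16277319 104.46027927]
[633.2 -89.9  63.8  29.9  26.5] 92
[521.7 -87.2  74.3  29.4  24.9] 91
[449.  -82.1  71.6  30.4  24.1] 91
[329.65236517 296.10509433]
```

send_rows --rows '[{"dx":-24,"dy":5,"dz":0,"roll":0,"jaw":0},{"dx":-30,"dy":7,"dz":0,"roll":0,"jaw":0},{"dx":-30,"dy":7,"dz":0,"roll":0,"jaw":0},{"dx":-30,"dy":7,"dz":0,"roll":0,"jaw":0},{"dx":-30,"dy":7,"dz":0,"roll":0,"jaw":0},{"dx":-30,"dy":7,"dz":0,"roll":0,"jaw":0},{"dx":-30,"dy":7,"dz":0,"roll":0,"jaw":0},{"dx":-40,"dy":5,"dz":0,"roll":0,"jaw":0},{"dx":0,"dy":0,"dz":0,"roll":0,"jaw":0}]'

```text
time_s: 30.22
ee_pos: [0.5397, -0.0045, 0.1803]
eef_rot: [-3.139, 0.001, 1.419]
force: [-0.4, 0.3, -0.3]
grip_width: 0.0466
grip_force: 0.0
```

Run:
```python
from h import *
st(); t=dict(np.load('top0.npz'))
for p in [(252.9,157.9),(250,180.8),(245.8,202.9)]:
    print('top hole',unit(ray(t,*p,.04)).round(0))
c=cam('wrist'); np.savez('wr',**c); print('cam',-c['Rm'].T@c['t'],c['Rm'][2])
w=[np.append(wor(x,-105)/1000,z) for x in (-150,120) for z in (.02,.06)]; px=np.array([proj(c,p) for p in w]); print(px.round(0))
x0,y0=np.maximum(px.min(0)-15,0).astype(int); x1,y1=(px.max(0)+15).astype(int)
cr=c['frame'][y0:min(y1,400),x0:min(x1,640)]; print(x0,y0,cr.shape)
f=min(800/cr.shape[1],600/cr.shape[0]); cv2.imwrite('pics/rail.png',cv2.resize(cr,None,fx=f,fy=f,interpolation=cv2.INTER_CUBIC)[...,::-1]); print(f)
```

```text
30.22 [ 0.5397 -0.0045  0.1803] [-3.139e+00  1.000e-03  1.419e+00] F [-0.4  0.3 -0.3] w 0.0466 0.0
[-7.600e-02  3.000e-01  1.581e+00 -1.000e-03  1.263e+00  7.700e-02]
top hole [  92. -101.   40.]
top hole [  25. -105.   40.]
top hole [ -40. -104.   40.]
cam [0.54968288 0.05993223 0.35958531] [-0.0359111  -0.22484875 -0.97373171]
[[177.  45.]
 [157.  34.]
 [465.  43.]
 [486.  33.]]
142 17 (42, 358, 3)
2.2346368715083798
```

View pics/rail.png

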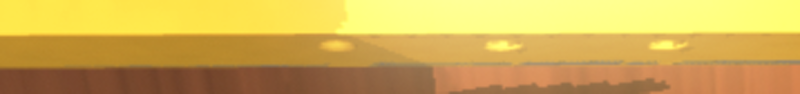

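```bash
cat >> h.py <<'E'
def raywall(c,u,v,yu=-105):
    "pixel -> unit coords on plane y=yu (mm)"
    d=c['Rm'].T@(np.linalg.inv(c['K'])@np.array([u,v,1.])); o=-c['Rm'].T@c['t']; n=EY
    s=(yu/1000-(o[:2]-OU)@n)/(d[:2]@n); return unit(o+d*s)
E
python3 - <<'E'
from h import *
c=dict(np.load('wr.npz')); V=c['frame'].astype(int).sum(2)
sub=V[34:42,275:460]; print(np.round(np.median(sub)))
for x in (337,504,668): print(raywall(c,142+x/2.2346,17+46/2.2346).round(1))
for v in range(34,42): print(v,''.join('%4d'%V[v,u] for u in range(360,376)))
# rail face check: top/bottom edge at u=330
print([tuple(c['frame'][v,330]) for v in range(28,52,2)], proj(c,np.append(wor(-15,-105)/1000,.06)).round(1))
t=dict(np.load('tt.npz'))
# steel shank per pin
H,S,V=[x.astype(int) for x in cv2.split(cv2.cvtColor(t['frame'],cv2.COLOR_RGB2HSV))]
for m in mask(t,'red',(290,140,345,260)):
    v,u=np.nonzero(m); cu,cv_=u.mean(),v.mean()
    k=np.zeros_like(m); y0,x0=int(cv_)-16,int(cu)-26; k[y0:y0+32,x0:x0+24]=1
    s=k.astype(bool)&(S<70)&(V>60)&~m; vv,uu=np.nonzero(s)
    hp=ray(t,cu,cv_,.022)*1000; pts=np.array([ray(t,a,b,.014)[:2]*1000 for a,b in zip(uu,vv)])
    l=cv2.fitLine(pts.astype(np.float32),cv2.DIST_HUBER,0,.1,.1).ravel(); far=pts[np.argmax(np.hypot(*(pts-hp[:2]).T))]
    print('pin head',hp.round(1),'shank n',s.sum(),'dir',np.degrees(np.arctan2(l[1],l[0])).round(1),'tip',far.round(1),'head->shank mean', np.degrees(np.arctan2(*(pts.mean(0)-hp[:2])[::-1])).round(1))
E
```

```text
488.0
[ -39.4 -105.    46.6]
[  25.1 -105.    45.3]
[  88.8 -105.    44.1]
34  506 508 511 514 515 519 519 516 514 509 511 508 507 503 504 507
35  527 547 541 547 553 572 588 585 576 541 528 518 507 498 495 504
36  578 594 581 586 593 613 634 635 629 569 537 531 535 518 508 525
37  577 601 614 622 629 633 636 635 630 583 562 574 604 596 577 540
38  577 594 605 613 616 620 622 622 621 616 611 604 588 565 540 501
39  511 538 546 549 561 579 578 563 558 549 524 519 505 484 477 470
40  490 493 494 493 495 499 498 495 492 492 487 490 489 484 467 475
41  485 487 485 484 485 488 486 486 487 487 487 487 487 486 483 484
[(np.uint8(255), np.uint8(255), np.uint8(136)), (np.uint8(255), np.uint8(255), np.uint8(133)), (np.uint8(236), np.uint8(206), np.uint8(101)), (np.uint8(222), np.uint8(178), np.uint8(95)), (np.uint8(222), np.uint8(178), np.uint8(94)), (np.uint8(219), np.uint8(174), np.uint8(90)), (np.uint8(218), np.uint8(172), np.uint8(87)), (np.uint8(218), np.uint8(171), np.uint8(85)), (np.uint8(208), np.uint8(164), np.uint8(85)), (np.uint8(157), np.uint8(131), np.uint8(90)), (np.uint8(148), np.uint8(111), np.uint8(75)), (np.uint8(147), np.uint8(109), np.uint8(74))] [321.2  33.7]
pin head [633.3 -90.7  22. ] shank n 50 dir 65.4 tip [661.5 -35. ] head->shank mean 63.8
pin head [521.7 -87.2  22. ] shank n 47 dir 73.8 tip [540.4 -30. ] head->shank mean 72.7
pin head [448.9 -83.1  22. ] shank n 48 dir 71.9 tip [468.4 -24.8] head->shank mean 71.0
```

The rail crop shows three bright hole spots at (337,46), (504,46) and (668,45). That puts them at unit x = -40, 25 and 90, which matches the 65 mm spacing. Next is the middle pin.

```bash
cat > pin.py <<'E'
from h import *
import sys
st(); c=cam(sys.argv[1]); 
H,S,V=[x.astype(int) for x in cv2.split(cv2.cvtColor(c['frame'],cv2.COLOR_RGB2HSV))]; P=cloud(c)
for m in mask(c,'red'):
    q=P[m]; 
    if m.sum()<60 or not (np.nanmedian(q[:,2])<.035 and np.nanmedian(q[:,1])<.05): continue
    top=m&(P[...,2]>.0175)&(P[...,2]<.03); 
    if top.sum()<30: continue
    v,u=np.nonzero(top); r=rectz(c,top,.022); h=r[:2]
    rad=np.hypot(P[...,0]*1000-h[0],P[...,1]*1000-h[1])
    s=(rad>20)&(rad<56)&(S<80)&(V>60)&(P[...,2]>.006)&~m
    pts=P[s][:,:2]*1000
    if len(pts)<10: print('head',r); continue
    d=np.median(pts,0)-h; print('head',r,'shank dir',np.degrees(np.arctan2(d[1],d[0])).round(1),len(pts))
E
python3 - <<'E'
from h import *
plan(522.5,-87.3,110,73.3)
E
```

```text
roll 8.0 dx -86.6 dy 7.9 dz 70.4
```

send_rows --rows '[{"dx":0,"dy":0,"dz":0,"roll":4,"jaw":-0.2},{"dx":0,"dy":0,"dz":0,"roll":4,"jaw":-0.2},{"dx":-20,"dy":2,"dz":10,"roll":0,"jaw":-0.2},{"dx":-25,"dy":2,"dz":20,"roll":0,"jaw":-0.2},{"dx":-25,"dy":2,"dz":20,"roll":0,"jaw":-0.2},{"dx":-16,"dy":2,"dz":20,"roll":0,"jaw":-0.2},{"dx":0,"dy":0,"dz":0,"roll":0,"jaw":-0.2}]'

```text
time_s: 30.85
ee_pos: [0.5213, -0.0849, 0.1074]
eef_rot: [-3.135, 0.001, 1.282]
force: [-1.3, 0.2, -0.6]
grip_width: 0.0558
grip_force: 0.0
```

```bash
python3 pin.py wrist; python3 pin.py top
```

```text
30.85 [ 0.5213 -0.0849  0.1074] [-3.135e+00  1.000e-03  1.282e+00] F [-1.3  0.2 -0.6] w 0.0558 0.0
[-0.231  0.359  1.685 -0.     1.105  0.058]
head [634.2 -90.6  66.1  27.9  23.4] shank dir 165.2 6952
head [523.  -87.   73.5  28.4  21.3] shank dir 68.1 27885
head [450.5 -82.3  73.1  27.7  22.7] shank dir 44.4 14737
30.9 [ 0.5224 -0.0838  0.1096] [-3.137  0.     1.282] F [ 0.1 -0.2  0. ] w 0.0563 0.0
[-0.228  0.357  1.682  0.     1.107  0.06 ]
```

send_rows --rows '[{"dx":-3,"dy":1.5,"dz":20,"roll":0,"jaw":-0.2},{"dx":0,"dy":0,"dz":25,"roll":0,"jaw":-0.2},{"dx":0,"dy":0,"dz":25,"roll":0,"jaw":-0.2},{"dx":0,"dy":0,"dz":16,"roll":0,"jaw":-0.2},{"dx":0,"dy":0,"dz":10,"roll":0,"jaw":-0.2},{"dx":0,"dy":0,"dz":6,"roll":0,"jaw":-0.2},{"dx":0,"dy":0,"dz":2,"roll":0,"jaw":-0.2},{"dx":0,"dy":0,"dz":0,"roll":0,"jaw":-0.2}]'

```text
time_s: 31.62
ee_pos: [0.5248, -0.0868, 0.0086]
eef_rot: [3.141, -0.0, 1.284]
force: [-0.2, -0.2, -0.1]
grip_width: 0.0567
grip_force: 0.0
```

Run:
```python
from h import *
st(); plan(523,-87,3.5,73.5)
```

```text
31.62 [ 0.5248 -0.0868  0.0086] [ 3.141 -0.     1.284] F [-0.2 -0.2 -0.1] w 0.0567 0.0
[-0.233  0.51   1.737  0.     0.893  0.054]
roll 0.1 dx -0.6 dy -1.6 dz 5.1
```

send_rows --rows '[{"dx":0,"dy":-1.5,"dz":3,"roll":0,"jaw":-0.2},{"dx":0,"dy":0,"dz":2,"roll":0,"jaw":-0.2},{"dx":0,"dy":0,"dz":0,"roll":0,"jaw":0.3},{"dx":0,"dy":0,"dz":0,"roll":0,"jaw":1},{"dx":0,"dy":0,"dz":0,"roll":0,"jaw":1},{"dx":0,"dy":0,"dz":0,"roll":0,"jaw":1},{"dx":0,"dy":0,"dz":0,"roll":0,"jaw":1},{"dx":0,"dy":0,"dz":0,"roll":0,"jaw":1},{"dx":0,"dy":0,"dz":0,"roll":0,"jaw":1},{"dx":0,"dy":0,"dz":0,"roll":0,"jaw":1}]' --force 40

```text
time_s: 32.45
ee_pos: [0.5229, -0.0868, 0.0031]
eef_rot: [3.141, -0.0, 1.284]
force: [0.4, 0.4, 1.3]
grip_width: 0.0213
grip_force: 40.0
```

send_rows --rows '[{"dx":0,"dy":0,"dz":-4,"roll":0,"jaw":1},{"dx":0,"dy":0,"dz":-8,"roll":-4,"jaw":1},{"dx":0,"dy":0,"dz":-10,"roll":-4,"jaw":1},{"dx":0,"dy":0,"dz":-8,"roll":0,"jaw":1},{"dx":0,"dy":0,"dz":0,"roll":0,"jaw":1}]'

```text
time_s: 32.87
ee_pos: [0.5236, -0.0869, 0.0346]
eef_rot: [3.139, 0.0, 1.421]
force: [1.0, 0.1, -0.1]
grip_width: 0.0218
grip_force: 40.0
```

Run:
```python
from h import *
st(); x,y=wor(25,-105-48-14-12); print(x,y); plan(x,y,32,81.5)
```

```text
32.87 [ 0.5236 -0.0869  0.0346] [3.139 0.    1.421] F [ 1.   0.1 -0.1] w 0.0218 40.0
[-0.234  0.464  1.732  0.     0.943 -0.084]
589.4675119918475 46.270925179976615
roll -0.1 dx 141.5 dy 45.5 dz 2.6
```

send_rows --rows '[{"dx":12,"dy":4,"dz":0,"roll":0,"jaw":1},{"dx":24,"dy":8,"dz":0,"roll":0,"jaw":1},{"dx":25,"dy":8,"dz":0,"roll":0,"jaw":1},{"dx":25,"dy":8,"dz":0,"roll":0,"jaw":1},{"dx":25,"dy":8,"dz":1,"roll":0,"jaw":1},{"dx":20,"dy":6,"dz":1,"roll":0,"jaw":1},{"dx":10,"dy":3.5,"dz":0,"roll":0,"jaw":1},{"dx":0,"dy":0,"dz":0,"roll":0,"jaw":1},{"dx":0,"dy":0,"dz":0,"roll":0,"jaw":1}]'

```text
time_s: 33.62
ee_pos: [0.5882, 0.0461, 0.0305]
eef_rot: [-3.141, 0.0, 1.423]
force: [-1.0, 0.4, -1.0]
grip_width: 0.0216
grip_force: 40.0
```

```bash
cat > ins.py <<'E'
from h import *
import sys
hx=float(sys.argv[1]); st(); x,y=wor(hx,-105-48-14-12); plan(x,y,32,81.5)
c=cam('wrist'); np.savez('wr',**c); P=cloud(c); U=unit(P); o=get_obs(); p=unit(np.array(o['ee_pos']))
print('tcp unit',p.round(1),'yaw',np.degrees(o['eef_rot'][2]).round(2))
H,S,V=[x.astype(int) for x in cv2.split(cv2.cvtColor(c['frame'],cv2.COLOR_RGB2HSV))]
s=(abs(U[...,0]-p[0])<12)&(U[...,1]>p[1]+17)&(U[...,1]<p[1]+64)&(U[...,2]>p[2]+5)&(U[...,2]<p[2]+20)
q=U[s]; print('shank n',len(q))
for a in range(18,66,6):
    k=abs(q[:,1]-p[1]-a)<3
    if k.sum()>5: print(a,k.sum(),'xmid',((np.percentile(q[k][:,0],3)+np.percentile(q[k][:,0],97))/2).round(1),'ztop',np.percentile(q[k][:,2],90).round(1))
E
python3 ins.py 25
```

```text
33.62 [0.5882 0.0461 0.0305] [-3.141  0.     1.423] F [-1.   0.4 -1. ] w 0.0216 40.0
[ 0.016  0.582  1.554 -0.     1.006  0.164]
roll 0.1 dx 0.4 dy 1.3 dz -1.5
tcp unit [  23.7 -180.    30.6] yaw 81.51
shank n 1640
18 150 xmid 23.3 ztop 43.9
24 213 xmid 23.3 ztop 43.9
30 223 xmid 23.3 ztop 43.8
36 220 xmid 23.3 ztop 43.9
42 227 xmid 23.3 ztop 44.0
48 238 xmid 23.6 ztop 43.9
54 238 xmid 23.4 ztop 43.6
60 131 xmid 23.3 ztop 42.3
```

send_rows --rows '[{"dx":0,"dy":1.5,"dz":-1.2,"roll":0,"jaw":1},{"dx":0,"dy":0,"dz":0,"roll":0,"jaw":1},{"dx":4,"dy":0,"dz":0,"roll":0,"jaw":1},{"dx":4,"dy":0,"dz":0,"roll":0,"jaw":1},{"dx":4,"dy":0,"dz":0,"roll":0,"jaw":1},{"dx":4,"dy":0,"dz":0,"roll":0,"jaw":1},{"dx":4,"dy":0,"dz":0,"roll":0,"jaw":1},{"dx":0,"dy":0,"dz":0,"roll":0,"jaw":1}]'

```text
time_s: 34.33
ee_pos: [0.593, 0.0664, 0.0322]
eef_rot: [-3.142, -0.0, 1.424]
force: [-1.0, 0.6, -0.8]
grip_width: 0.0219
grip_force: 40.0
```

```bash
python3 ins.py 25
```

```text
34.33 [0.593  0.0664 0.0322] [-3.142 -0.     1.424] F [-1.   0.6 -0.8] w 0.0219 40.0
[0.05  0.592 1.533 0.    1.016 0.197]
roll 0.1 dx -20.5 dy -0.5 dz 0.2
tcp unit [  25.5 -158.9   32.1] yaw 81.59
shank n 1415
18 142 xmid 25.1 ztop 45.4
24 219 xmid 25.1 ztop 45.5
30 218 xmid 25.1 ztop 45.6
36 224 xmid 25.1 ztop 45.5
42 226 xmid 25.1 ztop 45.5
48 238 xmid 25.3 ztop 45.6
54 148 xmid 25.2 ztop 45.5
```

send_rows --rows '[{"dx":4,"dy":0,"dz":0,"roll":0,"jaw":1},{"dx":4,"dy":0,"dz":0,"roll":0,"jaw":1},{"dx":4,"dy":0,"dz":0,"roll":0,"jaw":1},{"dx":4,"dy":0,"dz":0,"roll":0,"jaw":1},{"dx":4,"dy":0,"dz":0,"roll":0,"jaw":1},{"dx":0,"dy":0,"dz":0,"roll":0,"jaw":1}]'

```text
time_s: 34.88
ee_pos: [0.596, 0.0862, 0.0322]
eef_rot: [3.142, -0.0, 1.424]
force: [0.7, -0.6, -1.3]
grip_width: 0.0216
grip_force: 40.0
```

send_rows --rows '[{"dx":4,"dy":0,"dz":0,"roll":0,"jaw":1},{"dx":4,"dy":0,"dz":0,"roll":0,"jaw":1},{"dx":4,"dy":0,"dz":0,"roll":0,"jaw":1},{"dx":3,"dy":0,"dz":0,"roll":0,"jaw":1},{"dx":2,"dy":0,"dz":0,"roll":0,"jaw":1},{"dx":0,"dy":0,"dz":0,"roll":0,"jaw":1}]'

```text
time_s: 35.38
ee_pos: [0.5984, 0.1026, 0.0322]
eef_rot: [3.142, -0.0, 1.424]
force: [0.3, -0.5, -0.5]
grip_width: 0.0217
grip_force: 40.0
```

send_rows --rows '[{"dx":2,"dy":0,"dz":0,"roll":0,"jaw":1},{"dx":1,"dy":0,"dz":0,"roll":0,"jaw":1},{"dx":1,"dy":0,"dz":0,"roll":0,"jaw":1},{"dx":0,"dy":0,"dz":0,"roll":0,"jaw":1}]'

```text
time_s: 35.72
ee_pos: [0.599, 0.1062, 0.0322]
eef_rot: [3.142, -0.0, 1.423]
force: [-0.2, 0.2, -0.9]
grip_width: 0.022
grip_force: 40.0
```

```bash
python3 ins.py 25
```

```text
35.72 [0.599  0.1062 0.0322] [ 3.142 -0.     1.423] F [-0.2  0.2 -0.9] w 0.022 40.0
[0.115 0.614 1.497 0.    1.031 0.263]
roll 0.0 dx -60.7 dy -0.6 dz 0.2
tcp unit [  25.6 -118.4   32.2] yaw 81.55
shank n 654
30 221 xmid 25.7 ztop 51.3
54 316 xmid 25.4 ztop 48.9
60 113 xmid 25.2 ztop 43.8
```

Nearly there, and there is no contact force yet. I'll push gently until the head meets the rail.

send_rows --rows '[{"dx":1,"dy":0,"dz":0,"roll":0,"jaw":1},{"dx":1,"dy":0,"dz":0,"roll":0,"jaw":1},{"dx":0,"dy":0,"dz":0,"roll":0,"jaw":1}]'

```text
time_s: 36.02
ee_pos: [0.5993, 0.1081, 0.0322]
eef_rot: [3.142, 0.0, 1.423]
force: [-1.0, -0.1, -0.7]
grip_width: 0.0213
grip_force: 40.0
```

send_rows --rows '[{"dx":1,"dy":0,"dz":0,"roll":0,"jaw":1},{"dx":1,"dy":0,"dz":0,"roll":0,"jaw":1},{"dx":0,"dy":0,"dz":0,"roll":0,"jaw":1}]'

```text
time_s: 36.27
ee_pos: [0.5993, 0.1082, 0.0322]
eef_rot: [-3.141, 0.003, 1.423]
force: [-4.1, -13.8, 2.4]
grip_width: 0.0219
grip_force: 40.0
```

send_rows --rows '[{"dx":-0.5,"dy":0,"dz":0,"roll":0,"jaw":0.4},{"dx":0,"dy":0,"dz":0,"roll":0,"jaw":0},{"dx":0,"dy":0,"dz":0,"roll":0,"jaw":0},{"dx":0,"dy":0,"dz":0,"roll":0,"jaw":0},{"dx":0,"dy":0,"dz":-10,"roll":0,"jaw":0},{"dx":0,"dy":0,"dz":-20,"roll":0,"jaw":0},{"dx":0,"dy":0,"dz":-30,"roll":0,"jaw":0},{"dx":0,"dy":0,"dz":-20,"roll":4,"jaw":-0.2},{"dx":0,"dy":0,"dz":0,"roll":4.5,"jaw":-0.2}]'

```text
time_s: 37.02
ee_pos: [0.6014, 0.11, 0.1178]
eef_rot: [3.135, -0.003, 1.272]
force: [0.3, -0.1, 0.6]
grip_width: 0.0552
grip_force: 0.0
```

send_rows --rows '[{"dx":-15,"dy":-6,"dz":0,"roll":0,"jaw":-0.2},{"dx":-30,"dy":-12,"dz":0,"roll":0,"jaw":-0.2},{"dx":-30,"dy":-12,"dz":0,"roll":0,"jaw":-0.2},{"dx":-30,"dy":-12,"dz":0,"roll":0,"jaw":-0.2},{"dx":-30,"dy":-12,"dz":0,"roll":0,"jaw":-0.2},{"dx":-30,"dy":-12,"dz":0,"roll":0,"jaw":-0.2},{"dx":-30,"dy":-12,"dz":0,"roll":0,"jaw":-0.2},{"dx":-28,"dy":-10,"dz":0,"roll":0,"jaw":-0.2},{"dx":0,"dy":0,"dz":0,"roll":0,"jaw":-0.2}]'

```text
time_s: 37.77
ee_pos: [0.4483, -0.0806, 0.113]
eef_rot: [3.141, 0.0, 1.273]
force: [-0.3, 0.6, -0.5]
grip_width: 0.0563
grip_force: 0.0
```

```bash
python3 pin.py wrist
python3 - <<'E'
from h import *
plan(450.5,-82.3,8,73.1)
c=cam('top'); P=unit(cloud(c))
for m in mask(c,'red',(225,130,285,230)): print('inserted head unit',np.nanmedian(P[m],0).round(1),np.nanmin(P[m],0).round(1),np.nanmax(P[m],0).round(1))
E
```

```text
37.77 [ 0.4483 -0.0806  0.113 ] [3.141 0.    1.273] F [-0.3  0.6 -0.5] w 0.0563 0.0
[-0.258  0.197  1.883 -0.     1.062  0.04 ]
head [633.4 -90.4  65.4  27.8  25. ] shank dir 65.6 692
head [449.8 -82.7  72.5  28.2  21.4] shank dir 63.5 27119
roll -0.2 dx -2.6 dy 1.6 dz 105.2
inserted head unit [  22.7 -120.8   45.6] [  13.  -134.8   -4.5] [  34.6 -104.4   54.3]
```

send_rows --rows '[{"dx":-2.5,"dy":1.5,"dz":20,"roll":0,"jaw":-0.2},{"dx":0,"dy":0,"dz":25,"roll":0,"jaw":-0.2},{"dx":0,"dy":0,"dz":25,"roll":0,"jaw":-0.2},{"dx":0,"dy":0,"dz":18,"roll":0,"jaw":-0.2},{"dx":0,"dy":0,"dz":10,"roll":0,"jaw":-0.2},{"dx":0,"dy":0,"dz":5,"roll":0,"jaw":-0.2},{"dx":0,"dy":0,"dz":0,"roll":0,"jaw":-0.2}]'

```text
time_s: 38.45
ee_pos: [0.4512, -0.0804, 0.0088]
eef_rot: [-3.141, -0.0, 1.276]
force: [1.0, 0.7, 0.5]
grip_width: 0.056
grip_force: 0.0
```

Run:
```python
from h import *
st(); plan(450,-82.5,3,72.8)
```

```text
38.45 [ 0.4512 -0.0804  0.0088] [-3.141 -0.     1.276] F [1.  0.7 0.5] w 0.056 0.0
[-0.256  0.382  1.941  0.     0.82   0.039]
roll 0.3 dx -2.4 dy -0.5 dz 5.8
```

send_rows --rows '[{"dx":-2.5,"dy":-0.5,"dz":3,"roll":0.3,"jaw":-0.2},{"dx":0,"dy":0,"dz":3,"roll":0,"jaw":-0.2},{"dx":0,"dy":0,"dz":0,"roll":0,"jaw":0.3},{"dx":0,"dy":0,"dz":0,"roll":0,"jaw":1},{"dx":0,"dy":0,"dz":0,"roll":0,"jaw":1},{"dx":0,"dy":0,"dz":0,"roll":0,"jaw":1},{"dx":0,"dy":0,"dz":0,"roll":0,"jaw":1},{"dx":0,"dy":0,"dz":0,"roll":0,"jaw":1},{"dx":0,"dy":0,"dz":0,"roll":0,"jaw":1},{"dx":0,"dy":0,"dz":0,"roll":0,"jaw":1}]' --force 40

```text
time_s: 39.28
ee_pos: [0.4499, -0.0832, 0.0033]
eef_rot: [3.141, -0.0, 1.27]
force: [-0.1, 0.6, 2.4]
grip_width: 0.0216
grip_force: 40.0
```

send_rows --rows '[{"dx":0,"dy":0,"dz":-4,"roll":0,"jaw":1},{"dx":0,"dy":0,"dz":-8,"roll":-4.5,"jaw":1},{"dx":0,"dy":0,"dz":-10,"roll":-4.2,"jaw":1},{"dx":0,"dy":0,"dz":-7,"roll":0,"jaw":1},{"dx":0,"dy":0,"dz":0,"roll":0,"jaw":1}]'

```text
time_s: 39.7
ee_pos: [0.4505, -0.0833, 0.0335]
eef_rot: [3.14, 0.0, 1.419]
force: [1.1, 0.3, -0.3]
grip_width: 0.0216
grip_force: 40.0
```

```bash
python3 ins.py -39.6 | head -4
```

```text
39.7 [ 0.4505 -0.0833  0.0335] [3.14  0.    1.419] F [ 1.1  0.3 -0.3] w 0.0216 40.0
[-0.263  0.333  1.933  0.     0.874 -0.111]
roll -0.2 dx 148.7 dy 53.7 dz 1.5
tcp unit [ -93.7 -327.7   32.7] yaw 81.3
```

send_rows --rows '[{"dx":13,"dy":5,"dz":0,"roll":-0.2,"jaw":1},{"dx":25,"dy":9,"dz":0,"roll":0,"jaw":1},{"dx":25,"dy":9,"dz":0,"roll":0,"jaw":1},{"dx":25,"dy":9,"dz":0,"roll":0,"jaw":1},{"dx":25,"dy":9,"dz":0,"roll":0,"jaw":1},{"dx":23,"dy":9,"dz":0,"roll":0,"jaw":1},{"dx":12,"dy":4,"dz":0,"roll":0,"jaw":1},{"dx":0,"dy":0,"dz":0,"roll":0,"jaw":1},{"dx":0,"dy":0,"dz":0,"roll":0,"jaw":1}]'

```text
time_s: 40.5
ee_pos: [0.5242, 0.0552, 0.0316]
eef_rot: [-3.141, 0.0, 1.425]
force: [-0.9, -0.4, -0.9]
grip_width: 0.0216
grip_force: 40.0
```

```bash
python3 ins.py -39.6
```

```text
40.5 [0.5242 0.0552 0.0316] [-3.141  0.     1.425] F [-0.9 -0.4 -0.9] w 0.0216 40.0
[ 0.036  0.464  1.741 -0.     0.937  0.181]
roll 0.1 dx 0.8 dy 1.3 dz -0.4
tcp unit [ -40.9 -180.3   31.7] yaw 81.61
shank n 1693
18 141 xmid -41.3 ztop 44.8
24 219 xmid -41.3 ztop 44.6
30 228 xmid -41.0 ztop 44.6
36 236 xmid -41.1 ztop 44.7
42 236 xmid -41.1 ztop 44.5
48 237 xmid -41.1 ztop 44.7
54 247 xmid -41.3 ztop 44.6
60 149 xmid -41.1 ztop 43.3
```

send_rows --rows '[{"dx":0,"dy":1.2,"dz":-0.5,"roll":0,"jaw":1},{"dx":0,"dy":0,"dz":0,"roll":0,"jaw":1},{"dx":4,"dy":0,"dz":0,"roll":0,"jaw":1},{"dx":4,"dy":0,"dz":0,"roll":0,"jaw":1},{"dx":4,"dy":0,"dz":0,"roll":0,"jaw":1},{"dx":4,"dy":0,"dz":0,"roll":0,"jaw":1},{"dx":4,"dy":0,"dz":0,"roll":0,"jaw":1},{"dx":0,"dy":0,"dz":0,"roll":0,"jaw":1}]'

```text
time_s: 41.22
ee_pos: [0.5289, 0.0758, 0.0327]
eef_rot: [3.142, -0.0, 1.426]
force: [-0.1, 0.2, -0.4]
grip_width: 0.0216
grip_force: 40.0
```

send_rows --rows '[{"dx":4,"dy":0,"dz":0,"roll":0,"jaw":1},{"dx":4,"dy":0,"dz":0,"roll":0,"jaw":1},{"dx":4,"dy":0,"dz":0,"roll":0,"jaw":1},{"dx":4,"dy":0,"dz":0,"roll":0,"jaw":1},{"dx":4,"dy":0,"dz":0,"roll":0,"jaw":1},{"dx":0,"dy":0,"dz":0,"roll":0,"jaw":1}]'

```text
time_s: 41.72
ee_pos: [0.5318, 0.0955, 0.0327]
eef_rot: [3.142, -0.0, 1.426]
force: [-0.5, -0.2, -0.9]
grip_width: 0.0215
grip_force: 40.0
```

send_rows --rows '[{"dx":4,"dy":0,"dz":0,"roll":0,"jaw":1},{"dx":4,"dy":0,"dz":0,"roll":0,"jaw":1},{"dx":4,"dy":0,"dz":0,"roll":0,"jaw":1},{"dx":3,"dy":0,"dz":0,"roll":0,"jaw":1},{"dx":2,"dy":0,"dz":0,"roll":0,"jaw":1},{"dx":0,"dy":0,"dz":0,"roll":0,"jaw":1}]'

```text
time_s: 42.22
ee_pos: [0.5343, 0.112, 0.0327]
eef_rot: [3.142, -0.0, 1.425]
force: [0.1, -0.2, -0.7]
grip_width: 0.0217
grip_force: 40.0
```

send_rows --rows '[{"dx":2,"dy":0,"dz":0,"roll":0,"jaw":1},{"dx":1,"dy":0,"dz":0,"roll":0,"jaw":1},{"dx":1,"dy":0,"dz":0,"roll":0,"jaw":1},{"dx":0,"dy":0,"dz":0,"roll":0,"jaw":1}]'

```text
time_s: 42.55
ee_pos: [0.5348, 0.1157, 0.0327]
eef_rot: [3.142, -0.0, 1.425]
force: [0.8, -0.3, -0.3]
grip_width: 0.0218
grip_force: 40.0
```

send_rows --rows '[{"dx":1,"dy":0,"dz":0,"roll":0,"jaw":1},{"dx":1,"dy":0,"dz":0,"roll":0,"jaw":1},{"dx":0,"dy":0,"dz":0,"roll":0,"jaw":1}]'

```text
time_s: 42.8
ee_pos: [0.535, 0.1169, 0.0327]
eef_rot: [-3.141, 0.001, 1.425]
force: [-2.4, -6.9, 1.6]
grip_width: 0.0216
grip_force: 40.0
```

send_rows --rows '[{"dx":1,"dy":0,"dz":0,"roll":0,"jaw":1},{"dx":0,"dy":0,"dz":0,"roll":0,"jaw":1},{"dx":-0.5,"dy":0,"dz":0,"roll":0,"jaw":0.4},{"dx":0,"dy":0,"dz":0,"roll":0,"jaw":0},{"dx":0,"dy":0,"dz":0,"roll":0,"jaw":0},{"dx":0,"dy":0,"dz":0,"roll":0,"jaw":0},{"dx":0,"dy":0,"dz":-10,"roll":0,"jaw":0},{"dx":0,"dy":0,"dz":-20,"roll":0,"jaw":0},{"dx":0,"dy":0,"dz":-30,"roll":5,"jaw":0},{"dx":0,"dy":0,"dz":-20,"roll":5,"jaw":-0.2},{"dx":0,"dy":0,"dz":0,"roll":5.9,"jaw":-0.2}]'

```text
time_s: 43.72
ee_pos: [0.5371, 0.1186, 0.1179]
eef_rot: [3.136, -0.004, 1.144]
force: [-0.1, -0.3, 0.4]
grip_width: 0.0554
grip_force: 0.0
```

send_rows --rows '[{"dx":-14,"dy":16,"dz":0,"roll":0,"jaw":-0.2},{"dx":-20,"dy":24,"dz":0,"roll":0,"jaw":-0.2},{"dx":-20,"dy":24,"dz":0,"roll":0,"jaw":-0.2},{"dx":-20,"dy":24,"dz":0,"roll":0,"jaw":-0.2},{"dx":-20,"dy":24,"dz":0,"roll":0,"jaw":-0.2},{"dx":-20,"dy":24,"dz":0,"roll":0,"jaw":-0.2},{"dx":-20,"dy":24,"dz":0,"roll":0,"jaw":-0.2},{"dx":-14,"dy":16,"dz":0,"roll":0,"jaw":-0.2},{"dx":0,"dy":0,"dz":0,"roll":0,"jaw":-0.2}]'

```text
time_s: 44.47
ee_pos: [0.6357, -0.0926, 0.1132]
eef_rot: [3.141, 0.0, 1.144]
force: [-0.6, -0.4, 0.1]
grip_width: 0.056
grip_force: 0.0
```

```bash
python3 pin.py wrist
python3 - <<'E'
from h import *
plan(633.8,-90.5,8,65.6)
c=cam('top'); P=unit(cloud(c))
for m in mask(c,'red',(225,130,285,230)): print('inserted head unit',np.nanmedian(P[m],0).round(1),np.nanmin(P[m],0).round(1),np.nanmax(P[m],0).round(1))
E
```

```text
44.47 [ 0.6357 -0.0926  0.1132] [3.141 0.    1.144] F [-0.6 -0.4  0.1] w 0.056 0.0
[-0.202  0.585  1.333 -0.     1.222  0.225]
head [635.5 -90.5  65.5  28.   21.7] shank dir 59.1 29475
roll 0.0 dx -0.4 dy -1.2 dz 105.0
inserted head unit [ -40.4 -120.9   45.7] [ -50.5 -134.     2.1] [ -29.4 -106.9   52.3]
inserted head unit [  23.4 -121.1   45.3] [  13.3 -134.5   -0.9] [  34.2 -107.4   52.4]
```

send_rows --rows '[{"dx":1.8,"dy":-1,"dz":20,"roll":0,"jaw":-0.2},{"dx":0,"dy":0,"dz":25,"roll":0,"jaw":-0.2},{"dx":0,"dy":0,"dz":25,"roll":0,"jaw":-0.2},{"dx":0,"dy":0,"dz":18,"roll":0,"jaw":-0.2},{"dx":0,"dy":0,"dz":10,"roll":0,"jaw":-0.2},{"dx":0,"dy":0,"dz":5,"roll":0,"jaw":-0.2},{"dx":0,"dy":0,"dz":0,"roll":0,"jaw":-0.2}]'

```text
time_s: 45.15
ee_pos: [0.6345, -0.0863, 0.0095]
eef_rot: [-3.141, 0.0, 1.148]
force: [-0.4, 0.1, 1.0]
grip_width: 0.0567
grip_force: 0.0
```

Run:
```python
from h import *
st(); plan(635.5,-90.5,3,65.5)
```

```text
45.15 [ 0.6345 -0.0863  0.0095] [-3.141  0.     1.148] F [-0.4  0.1  1. ] w 0.0567 0.0
[-0.192  0.707  1.4    0.     1.036  0.23 ]
roll 0.3 dx -3.4 dy 2.7 dz 6.5
```

send_rows --rows '[{"dx":-3.4,"dy":2.7,"dz":3,"roll":0.3,"jaw":-0.2},{"dx":0,"dy":0,"dz":3.5,"roll":0,"jaw":-0.2},{"dx":0,"dy":0,"dz":0,"roll":0,"jaw":0.3},{"dx":0,"dy":0,"dz":0,"roll":0,"jaw":1},{"dx":0,"dy":0,"dz":0,"roll":0,"jaw":1},{"dx":0,"dy":0,"dz":0,"roll":0,"jaw":1},{"dx":0,"dy":0,"dz":0,"roll":0,"jaw":1},{"dx":0,"dy":0,"dz":0,"roll":0,"jaw":1},{"dx":0,"dy":0,"dz":0,"roll":0,"jaw":1},{"dx":0,"dy":0,"dz":0,"roll":0,"jaw":1}]' --force 40

```text
time_s: 45.98
ee_pos: [0.6358, -0.0913, 0.0034]
eef_rot: [3.141, -0.0, 1.142]
force: [-0.5, 0.1, 1.8]
grip_width: 0.0217
grip_force: 40.0
```

send_rows --rows '[{"dx":0,"dy":0,"dz":-4,"roll":0,"jaw":1},{"dx":0,"dy":0,"dz":-8,"roll":-5.3,"jaw":1},{"dx":0,"dy":0,"dz":-10,"roll":-5.3,"jaw":1},{"dx":0,"dy":0,"dz":-7,"roll":-5.4,"jaw":1},{"dx":0,"dy":0,"dz":0,"roll":0,"jaw":1}]'

```text
time_s: 46.4
ee_pos: [0.6365, -0.0915, 0.0339]
eef_rot: [3.139, 0.0, 1.426]
force: [0.8, 0.3, -1.1]
grip_width: 0.0217
grip_force: 40.0
```

```bash
python3 ins.py 90.2 | head -4
```

```text
46.4 [ 0.6365 -0.0915  0.0339] [3.139 0.    1.426] F [ 0.8  0.3 -1.1] w 0.0217 40.0
[-0.2    0.678  1.384 -0.     1.077 -0.055]
roll 0.2 dx 129.3 dy -1.6 dz 1.9
tcp unit [  91.4 -308.2   32.9] yaw 81.37
```

send_rows --rows '[{"dx":12,"dy":0,"dz":0,"roll":0,"jaw":1},{"dx":22,"dy":-0.5,"dz":0,"roll":0,"jaw":1},{"dx":22,"dy":-0.5,"dz":0,"roll":0,"jaw":1},{"dx":22,"dy":0,"dz":0,"roll":0,"jaw":1},{"dx":22,"dy":0,"dz":0,"roll":0,"jaw":1},{"dx":19,"dy":0,"dz":0,"roll":0,"jaw":1},{"dx":10,"dy":0,"dz":0,"roll":0,"jaw":1},{"dx":0,"dy":0,"dz":0,"roll":0,"jaw":1},{"dx":0,"dy":0,"dz":0,"roll":0,"jaw":1}]'

```text
time_s: 47.2
ee_pos: [0.6537, 0.0366, 0.0317]
eef_rot: [-3.141, 0.0, 1.421]
force: [0.4, -0.5, -0.7]
grip_width: 0.0216
grip_force: 40.0
```

```bash
python3 ins.py 90.2
```

```text
47.2 [0.6537 0.0366 0.0317] [-3.141  0.     1.421] F [ 0.4 -0.5 -0.7] w 0.0216 40.0
[ 0.     0.706  1.342 -0.     1.095  0.15 ]
roll -0.1 dx 0.1 dy 0.3 dz -0.3
tcp unit [  90.1 -179.8   31.8] yaw 81.39
shank n 1685
18 142 xmid 89.6 ztop 44.7
24 212 xmid 89.6 ztop 44.8
30 219 xmid 89.6 ztop 44.7
36 237 xmid 89.9 ztop 44.8
42 238 xmid 89.9 ztop 45.0
48 240 xmid 89.9 ztop 44.9
54 236 xmid 89.9 ztop 44.8
60 161 xmid 89.9 ztop 43.4
```

Aligned. Inserting now.

send_rows --rows '[{"dx":4,"dy":0,"dz":-0.4,"roll":0,"jaw":1},{"dx":4,"dy":0,"dz":0,"roll":0,"jaw":1},{"dx":4,"dy":0,"dz":0,"roll":0,"jaw":1},{"dx":4,"dy":0,"dz":0,"roll":0,"jaw":1},{"dx":4,"dy":0,"dz":0,"roll":0,"jaw":1},{"dx":0,"dy":0,"dz":0,"roll":0,"jaw":1}]'

```text
time_s: 47.75
ee_pos: [0.657, 0.057, 0.0326]
eef_rot: [3.142, -0.0, 1.422]
force: [-0.0, 0.8, -1.9]
grip_width: 0.0215
grip_force: 40.0
```

send_rows --rows '[{"dx":4,"dy":0,"dz":0,"roll":0,"jaw":1},{"dx":4,"dy":0,"dz":0,"roll":0,"jaw":1},{"dx":4,"dy":0,"dz":0,"roll":0,"jaw":1},{"dx":4,"dy":0,"dz":0,"roll":0,"jaw":1},{"dx":4,"dy":0,"dz":0,"roll":0,"jaw":1},{"dx":0,"dy":0,"dz":0,"roll":0,"jaw":1}]'

```text
time_s: 48.25
ee_pos: [0.6599, 0.0768, 0.0326]
eef_rot: [3.142, -0.0, 1.422]
force: [0.3, -0.5, -1.9]
grip_width: 0.0215
grip_force: 40.0
```

send_rows --rows '[{"dx":4,"dy":0,"dz":0,"roll":0,"jaw":1},{"dx":4,"dy":0,"dz":0,"roll":0,"jaw":1},{"dx":4,"dy":0,"dz":0,"roll":0,"jaw":1},{"dx":3,"dy":0,"dz":0,"roll":0,"jaw":1},{"dx":2,"dy":0,"dz":0,"roll":0,"jaw":1},{"dx":0,"dy":0,"dz":0,"roll":0,"jaw":1}]'

```text
time_s: 48.75
ee_pos: [0.6624, 0.0932, 0.0326]
eef_rot: [3.142, -0.0, 1.422]
force: [-0.6, -0.2, -0.3]
grip_width: 0.0217
grip_force: 40.0
```

send_rows --rows '[{"dx":2,"dy":0,"dz":0,"roll":0,"jaw":1},{"dx":1,"dy":0,"dz":0,"roll":0,"jaw":1},{"dx":1,"dy":0,"dz":0,"roll":0,"jaw":1},{"dx":0,"dy":0,"dz":0,"roll":0,"jaw":1}]'

```text
time_s: 49.08
ee_pos: [0.663, 0.0968, 0.0326]
eef_rot: [-3.142, -0.0, 1.422]
force: [-0.0, -0.1, -0.8]
grip_width: 0.022
grip_force: 40.0
```

send_rows --rows '[{"dx":1,"dy":0,"dz":0,"roll":0,"jaw":1},{"dx":1,"dy":0,"dz":0,"roll":0,"jaw":1},{"dx":0,"dy":0,"dz":0,"roll":0,"jaw":1}]'

```text
time_s: 49.33
ee_pos: [0.6632, 0.0978, 0.0326]
eef_rot: [-3.141, 0.001, 1.421]
force: [-1.5, -5.1, 0.5]
grip_width: 0.0215
grip_force: 40.0
```

send_rows --rows '[{"dx":1,"dy":0,"dz":0,"roll":0,"jaw":1},{"dx":0,"dy":0,"dz":0,"roll":0,"jaw":1},{"dx":-0.5,"dy":0,"dz":0,"roll":0,"jaw":0.4},{"dx":0,"dy":0,"dz":0,"roll":0,"jaw":0},{"dx":0,"dy":0,"dz":0,"roll":0,"jaw":0},{"dx":0,"dy":0,"dz":0,"roll":0,"jaw":0},{"dx":0,"dy":0,"dz":-10,"roll":0,"jaw":0},{"dx":0,"dy":0,"dz":-20,"roll":0,"jaw":0},{"dx":0,"dy":0,"dz":-35,"roll":0,"jaw":0},{"dx":0,"dy":0,"dz":-35,"roll":0,"jaw":0.5},{"dx":0,"dy":0,"dz":-40,"roll":0,"jaw":1},{"dx":0,"dy":0,"dz":-40,"roll":0,"jaw":1}]'

```text
time_s: 50.33
ee_pos: [0.6629, 0.0994, 0.2152]
eef_rot: [3.141, -0.0, 1.422]
force: [-0.4, 0.5, -0.5]
grip_width: 0.0305
grip_force: 0.0
```

send_rows --rows '[{"dx":0,"dy":0,"dz":-40,"roll":0,"jaw":1},{"dx":0,"dy":0,"dz":-15,"roll":0,"jaw":1},{"dx":0,"dy":0,"dz":0,"roll":0,"jaw":1}]'

```text
time_s: 50.58
ee_pos: [0.6642, 0.0995, 0.2737]
eef_rot: [3.133, -0.002, 1.422]
force: [0.5, -0.4, 1.2]
grip_width: 0.0106
grip_force: 0.0
```

Run:
```python
from h import *
st(); x,y=wor(20,20); plan(x,y,260,81.5)
c=cam('top'); P=unit(cloud(c))
for m in mask(c,'red',(180,120,285,230)): print('red unit',np.nanmedian(P[m],0).round(1),np.nanmin(P[m],0).round(1),np.nanmax(P[m],0).round(1))
```

```text
50.58 [0.6642 0.0995 0.2737] [ 3.133e+00 -2.000e-03  1.422e+00] F [ 0.5 -0.4  1.2] w 0.0106 0.0
[0.094 0.547 1.02  0.    1.566 0.243]
roll -0.0 dx 135.4 dy -71.1 dz 13.7
red unit [  88.6 -121.8   45.5] [ -35.4 -206.9   27.8] [ 102.2 -106.7  548.1]
red unit [  21.8 -133.2   45.3] [ -73.2 -217.7   40.8] [  32.3 -127.4  541.6]
```

send_rows --rows '[{"dx":0,"dy":-20,"dz":0,"roll":0,"jaw":1},{"dx":5,"dy":-30,"dz":0,"roll":0,"jaw":1},{"dx":20,"dy":-21,"dz":0,"roll":0,"jaw":1},{"dx":30,"dy":0,"dz":0,"roll":0,"jaw":1},{"dx":30,"dy":0,"dz":0,"roll":0,"jaw":1},{"dx":30,"dy":0,"dz":0,"roll":0,"jaw":1},{"dx":20,"dy":0,"dz":0,"roll":0,"jaw":1},{"dx":0,"dy":0,"dz":20,"roll":0,"jaw":1},{"dx":0,"dy":0,"dz":30,"roll":0,"jaw":1},{"dx":0,"dy":0,"dz":30,"roll":0,"jaw":1},{"dx":0,"dy":0,"dz":15,"roll":0,"jaw":1},{"dx":0,"dy":0,"dz":0,"roll":0,"jaw":1}]'

```text
time_s: 51.63
ee_pos: [0.6111, 0.2427, 0.1669]
eef_rot: [-3.134, 0.004, 1.422]
force: [0.1, 0.1, -0.4]
grip_width: 0.0008
grip_force: 0.0
```

Run:
```python
from h import *
o=st(); print(unit(np.array(o['ee_pos']))); x,y=wor(70,20); plan(x,y,178,81.5)
```

```text
51.63 [0.6111 0.2427 0.1669] [-3.134  0.004  1.422] F [ 0.1  0.1 -0.4] w 0.0008 0.0
[0.322 0.578 1.217 0.    1.356 0.471]
[ 17.34295441  18.42892103 166.85544496]
roll -0.0 dx 1.6 dy 52.7 dz -11.1
```

Raise it to about 178 mm and sweep along +x.

send_rows --rows '[{"dx":1.5,"dy":0,"dz":-8,"roll":0,"jaw":1},{"dx":0,"dy":5,"dz":0,"roll":0,"jaw":1},{"dx":0,"dy":6,"dz":0,"roll":0,"jaw":1},{"dx":0,"dy":6,"dz":0,"roll":0,"jaw":1},{"dx":0,"dy":6,"dz":0,"roll":0,"jaw":1},{"dx":0,"dy":6,"dz":0,"roll":0,"jaw":1},{"dx":0,"dy":6,"dz":0,"roll":0,"jaw":1},{"dx":0,"dy":6,"dz":0,"roll":0,"jaw":1},{"dx":0,"dy":6,"dz":0,"roll":0,"jaw":1},{"dx":0,"dy":5,"dz":0,"roll":0,"jaw":1},{"dx":0,"dy":0,"dz":0,"roll":0,"jaw":1}]'

```text
time_s: 52.55
ee_pos: [0.6657, 0.2366, 0.1801]
eef_rot: [-3.142, 0.0, 1.421]
force: [-0.2, 0.3, -0.5]
grip_width: 0.0004
grip_force: 0.0
```

send_rows --rows '[{"dx":0,"dy":3,"dz":0,"roll":0,"jaw":1},{"dx":0,"dy":2,"dz":0,"roll":0,"jaw":1},{"dx":0,"dy":0,"dz":0,"roll":0,"jaw":1}]'

```text
time_s: 52.8
ee_pos: [0.67, 0.2362, 0.1803]
eef_rot: [-3.141, 0.0, 1.421]
force: [0.0, -1.0, 0.1]
grip_width: 0.0004
grip_force: 0.0
```

```bash
cat > lev.py <<'E'
from h import *
o=st(); print(unit(np.array(o['ee_pos'])).round(1))
for n in ['top','scene']:
    c=cam(n); P=unit(cloud(c))
    for m in mask(c,'red'):
        q=P[m]; k=(q[:,2]>165)&(q[:,2]<215)&(abs(q[:,0]-85)<60)&(abs(q[:,1]-20)<35)
        if k.sum()>5: print(n,'ball',k.sum(),np.median(q[k],0).round(1),q[k].min(0).round(1),q[k].max(0).round(1))
E
python3 lev.py
```

```text
52.8 [0.67   0.2362 0.1803] [-3.141  0.     1.421] F [ 0.  -1.   0.1] w 0.0004 0.0
[ 0.287  0.692  1.005 -0.     1.445  0.437]
[ 76.6  20.7 180.3]
top ball 15 [ 99.4  11.3 201.3] [ 94.3   9.3 193.5] [106.2  14.9 206.6]
scene ball 74 [111.5  19.9 200.5] [ 99.1  11.4 189.3] [119.5  30.5 208.4]
```

send_rows --rows '[{"dx":0,"dy":2,"dz":0,"roll":0,"jaw":1},{"dx":0,"dy":2,"dz":0,"roll":0,"jaw":1},{"dx":0,"dy":0,"dz":0,"roll":0,"jaw":1}]'

```text
time_s: 53.15
ee_pos: [0.674, 0.2357, 0.1805]
eef_rot: [-3.141, -0.0, 1.422]
force: [-0.2, 0.5, 0.7]
grip_width: 0.0005
grip_force: 0.3
```

send_rows --rows '[{"dx":0,"dy":2,"dz":0,"roll":0,"jaw":1},{"dx":0,"dy":1,"dz":0,"roll":0,"jaw":1},{"dx":0,"dy":0,"dz":0,"roll":0,"jaw":1}]'

```text
time_s: 53.4
ee_pos: [0.6769, 0.2352, 0.1805]
eef_rot: [-3.142, -0.0, 1.421]
force: [-1.2, -0.1, -0.9]
grip_width: 0.0006
grip_force: 0.3
```

send_rows --rows '[{"dx":0,"dy":1,"dz":0,"roll":0,"jaw":1},{"dx":0,"dy":1,"dz":0,"roll":0,"jaw":1},{"dx":0,"dy":0,"dz":0,"roll":0,"jaw":1}]'

```text
time_s: 53.65
ee_pos: [0.6775, 0.2352, 0.1804]
eef_rot: [-3.138, 0.001, 1.422]
force: [-12.2, -0.5, 2.0]
grip_width: 0.0007
grip_force: 6.2
```

send_rows --rows '[{"dx":0,"dy":1,"dz":0,"roll":0,"jaw":1},{"dx":0,"dy":0,"dz":0,"roll":0,"jaw":1},{"dx":0,"dy":-10,"dz":0,"roll":0,"jaw":1},{"dx":0,"dy":-20,"dz":-10,"roll":0,"jaw":1},{"dx":0,"dy":-25,"dz":-30,"roll":0,"jaw":1},{"dx":0,"dy":-30,"dz":-40,"roll":0,"jaw":1},{"dx":-20,"dy":-30,"dz":-10,"roll":0,"jaw":1},{"dx":-40,"dy":-20,"dz":0,"roll":0,"jaw":1},{"dx":-40,"dy":-20,"dz":0,"roll":0,"jaw":1},{"dx":-40,"dy":-20,"dz":0,"roll":0,"jaw":1},{"dx":-40,"dy":-20,"dz":0,"roll":0,"jaw":1},{"dx":-40,"dy":0,"dz":0,"roll":0,"jaw":1}]'

```text
time_s: 54.65
ee_pos: [0.4638, 0.0548, 0.2647]
eef_rot: [3.14, -0.0, 1.423]
force: [1.2, 0.0, 0.3]
grip_width: 0.0004
grip_force: 0.0
```

```bash
python3 lev.py
python3 - <<'E'
from h import *
t=cam('top'); P=unit(cloud(t)); W=cloud(t)
for m in mask(t,'red',(180,120,345,260)): print('red',m.sum(),np.nanmedian(P[m],0).round(1),np.nanmin(P[m],0).round(1),np.nanmax(P[m],0).round(1))
U=P.reshape(-1,3); m=(U[:,0]<-40)&(U[:,0]>-200)&(abs(U[:,1]-17)<30)&(abs(U[:,2]-105)<5); print('post',m.sum(),U[m].mean(0) if m.any() else '')
Q=W[170:260,340:430].reshape(-1,3); q=Q[(Q[:,2]>.09)&(Q[:,2]<.12)&(np.hypot(Q[:,0]-.5125,Q[:,1]+.277)<.1)]; print('handle',len(q),np.median(q,0).round(3) if len(q) else '')
s=cam('scene')
im=np.hstack([cv2.resize(t['frame'][100:300,150:410],(500,385)),cv2.resize(s['frame'][160:310,380:500],(300,385))])
cv2.imwrite('pics/fin.png',im[...,::-1])
E
```

```text
54.65 [0.4638 0.0548 0.2647] [ 3.14  -0.     1.423] F [1.2 0.  0.3] w 0.0004 0.0
[ 0.039  0.069  1.656 -0.     1.415  0.187]
[-100.6 -189.2  264.7]
top ball 72 [106.2  18.7 199.5] [ 96.6   8.7 192.9] [117.2  32.9 208. ]
scene ball 71 [118.   21.1 196.7] [109.   11.1 187. ] [125.4  30.6 205.1]
red 85 [  88.8 -120.8   45.5] [  78.4 -134.4   27.9] [ 101.1 -106.8   51.1]
red 74 [107.2  19.6 199. ] [ 96.9   9.9 148.6] [117.5  44.8 206.1]
post 67 [-70.92585042  17.47750284 104.24361828]
handle 78 [ 0.514 -0.281  0.103]
```

View pics/fin.png

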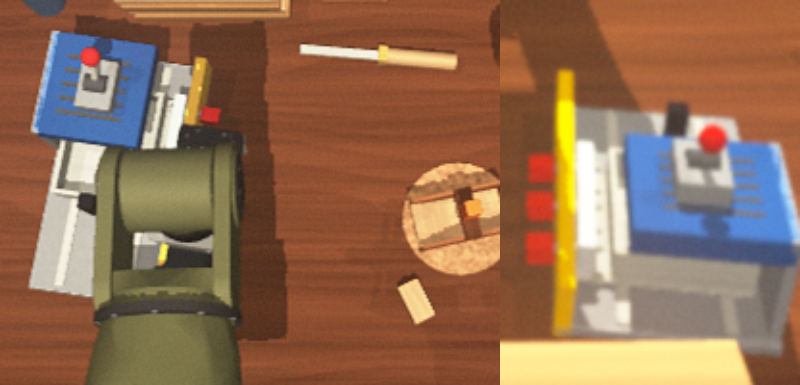

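The final view shows all three red heads against the rail. The lever leans to +x, with its ball at unit x of about 107 after stopping firmly at the end of its travel. The post hasn't moved from its home position, and the scoop is upright on its mat. The chisel and offcut are undisturbed.

```bash
python3 -c "
from station import *
print(hand_in())"
```

```text
the job is handed in; nothing more can be done
None
```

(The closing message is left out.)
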